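Close a shadow-box frame's back, flip out its kickstand and hold it upright

ROBOT

A 6-joint arm with a two-finger parallel gripper is mounted at the origin on the work surface. World frame = base frame: x ahead of the robot, y to its left, z up, the work surface at z = 0. Lengths are in m, angles in rad, forces in N, time in s.
With the tool pointing down it reaches from about 0.375 to 0.975 m from the base axis. Payload 3.8 kg.
Tool frame: the origin (TCP) lies midway between the tips of the shut fingers; the grasp point (between the pads) lies bot.tcp_to_grasp behind it (bot.tcp_to_grasp is the distance from the TCP to the grasp point, in m); z points along the fingers, y is the direction in which the jaws open and shut (so a half turn about z gives the same grasp; the last joint's range is limited). The gripper opens to 85 mm and grips with 20 to 120 N. Pads are 22 mm wide; open, the fingers measure 114 mm over their backs; the gripper's body (76 mm by 85 mm) begins 54 mm behind the grasp point. The pads swing forward as they close: fully open they stand 13 mm farther back than shut.
Start: joints at [1.233, 0.264, 1.604, -0, 1.274, -0.037], TCP at [0.2, 0.645, 0.231] pointing down, gripper open.
Joint ranges: [-2.63, 2.63], [-0.94, 2.18], [0.31, 2.57], [-1.31, 4.45], [0, 2.66], [-2.55, 2.55]. Speed limits (rad/s): [2.57, 2.57, 3.14, 3.14, 3.14, 3.14].

INTERFACE

Orientations are given as a rotation vector (axis times angle).
In Python, from bench import bot gives the robot as it stands. The module is installed in compiled form; this text tells all that it offers.
- The arm moves only by the tool apply_moves, never from a script. Its argument "commands" is a list that holds one entry, the list of rows, each a list of 6 numbers: the shift along the tool's x, y, z in mm, then the turn, a rotation vector about the tool's x, y, z in degrees. A call has 1 to 12 rows; each row shifts and turns the pose as measured when the row begins, along the tool's axes as they then stand; what a row does not reach is not made up. A row lasts 1/12 s, in which the tool goes at most 41.7 mm and 7.16 degrees, less where a joint would pass 70% of its speed; a pose out of reach is approached as far as the arm can. A call with a gripper value outside its range is refused whole. "grip" is the finger opening in mm, from 0 to 85.4, set as the call begins (left out, the last holds). The fingers move at their own pace and stop on an object; "squeeze" is the grip in N (left out, the last holds). Time passes only in rows, so rows that do not move let the fingers close. It gives the time, the measured TCP pose, the force and the opening at its end, in the units of the state.
- bot.observe(): the state, without advancing time (a new reading comes with each control period).
- bot.grab_frame(name): name is "scene" or "top" or "wrist"; returns the picture (400x640x3 uint8, red, green, blue); there is no depth.
- bot.camera_info(name): a dict with "fx", "fy", "cx", "cy" (pixels), "T" (4x4, takes a point from camera to world coordinates); the wrist camera has in their place "T_tool_cam" (4x4, takes a point from camera to tool coordinates, whose origin is the TCP and whose axes are the flange's). Camera axes: x right, y up, looking along -z (the intrinsics and any distortion apply to the point x, -y, -z); pixel columns grow to the right and rows downward; lengths in m; the calibration is good to about 2 mm. A picture is of the moment at which its call begins: read the wrist's pose just before it. camera_info takes no time and is no camera call.
- bot.job_done(): hands the job in, once; it reports no verdict.
Trained networks look in the newest picture that a camera, given by its name, has taken for a name from the list of things; names that differ only in an ending like _2 or _b are one class to them, and where a whole thing is asked for, a point or a joint stands for the part that bears it (a point fixed in the world has none). Each returns a list of dicts, best first, with "score" (0 to 1); they miss things now and then, are a little off and sometimes report something else, mostly with a low value. They report only what shows in the picture. A call takes as long as a camera call.
- bot.boxes_of(camera, thing): "rect" ([centre column, centre row, width, height] in pixels, round what is visible of it).
- bot.landmark_of(camera, thing): "at" ([column, row] in pixels: a listed point, or the origin of a listed thing).
The state is a dict: "t": time; "joints": joint angles; "qvel": joint speeds; "joint_torque": joint torques, N m; "ee_pos": TCP position; "ee_rot": TCP orientation; "force": force on the tool from outside, world axes, zero at the start; "wrist_torque": the same for the moment, N m; "gripper_width": finger opening in m.
Only numpy, scipy, OpenCV 4.12 (cv2) and the standard library are available. Lean on these libraries where they do the work, as an engineer would, in place of code of your own. Each camera call takes 0.05 s, during which the arm holds its last target.

TASK

The shadow-box frame leans face-first on the wooden display riser, its back to the open side. Turn the one brass turnbutton that is still open, on the top rail, down square across the back panel; then pull the folded kickstand leg out and over centre so that it snaps fully open. Then take the frame by its top rail, bring it off the riser until it stands upright with its bottom on the table, and finish still gripping it there, steady and upright so that it cannot tip, until I take it over; leave the bottle, the jar and the loose shell alone.

Things in the scene. Friction and masses are not known exactly. Their poses are not given: they have to be found in the camera images.
- frame: Brown wooden shadow-box frame, loose, 0.9 kg, 250 mm wide (its y), 240 tall (its z), 26 thick (its x), rails 24 wide. Origin: centre of its underside; +z towards the top rail, -x out of its back (rails' back at x = -13, panel 4 deeper). At the start it stands on its front bottom edge and leans 28 deg on the riser, face down; pulling its top backwards with over 1.5 N tips it off.
- frame_top (a point): Middle of the frame's top face, at frame (0, 0, 240 mm): grip here across the 26 mm thickness. Once the leg is open nothing stands off the back of the top rail within 50 mm either side. With the leg's foot on the table the frame leans back 4 to 5 deg; dead upright the foot hangs 7 mm above the table.
- turn_pivot (a point): Screw of the open turnbutton, on the back of the top rail at frame (-13, 70, 228 mm); it turns about the frame's x axis here. Three fixed, closed turnbuttons look the same: on the top rail at y = -70 mm and on the side rails at z = 70 mm.
- turn_tip (a point): End of the open turnbutton, 33 mm from its screw, mid-thickness. A brass plate 14 mm wide (10 at the end), 40 long over all, standing 1.5 to 10.5 mm off the back of the rail. It stays where it is left and turns under about 0.5 N at its tip.
- turnbutton (a joint): Angle of the open turnbutton (rad): 0 = along the top rail, pointing to the frame's +y (away from the leg); negative = tip up; 1.57 = straight down across the back panel (closed); stop at 1.65. Starts between -0.4 and 0.3.
- leg_hinge (a point): Pin of the kickstand leg at frame (-31, 0, 108 mm), 118 mm below the folded foot, in a steel bracket 28 mm wide on the back panel; the leg turns about the frame's y direction through this point.
- leg_foot (a point): Centre of the kickstand's foot: a black rubber roller 30 mm long (along frame y), 16 in diameter, free to turn on a cross pin at the end of a flat steel leg 14 mm wide, 6 thick. Folded it lies 18 mm off the back of the top rail; pinch it by its two ends from above, fingers parallel to the back. Swing it slowly on its arc: lifting or tugging drags the frame off its rest.
- leg (a joint): Angle of the kickstand leg (rad): 0 = folded up along the back (start); it swings out from the back and down; 1.57 = straight out from the back; 2.48 = stop, fully open. A spring pushes it shut below about 1.2 and open above (about 1 N at the foot when folded); let go beyond about 1.4 it snaps open by itself.
- riser: Wooden display riser fixed to the table: 160 mm deep (its x), 340 wide (its y), 150 high (its z), origin in the middle of its underside. The frame leans on the top edge of its -x side. Shells up to 15 mm high sit on the far half of its top.
- spray: Small bottle with a white cap, 38 mm in diameter, 125 tall, upright; origin in the middle of its underside. Leave alone.
- jar: Amber glass jar with a wooden lid, 66 mm in diameter, 52 tall; origin in the middle of its underside. Leave alone.
- loose_shell: Polished brown domed shell, 96 mm across, 30 tall, flat side down; origin in the middle of its underside. Leave alone.

How it is judged:
By the outcome, as a careful person would: the job done as asked, in the order asked, and still so for the second after the job is handed in, while the arm keeps its last pose, push and grip.
It also fails if it takes over 72 s, if anything falls off the work surface, if the arm or the gripper's body presses on something with over 40 N, if the wrist force passes 120 N, or if a joint passes its speed limit or range.

## Working session

There is one attempt and no reset: what is moved stays moved. The work goes in short steps, Python scripts to look and compute and a tool call to move; the robot and the scene stay as the last step left them, time stands still between calls to the robot, and variables do not carry over. Pictures are saved under pics/ and viewed, and the job is handed in when it is done.

Besides the shell and the picture viewer there is one more tool, called after ">>>" as name(argument=value, ...), one argument or row to a line, values as JSON. apply_moves: Moves the arm, as the interface text tells. Its arguments: {"type":"object","properties":{"commands":{"type":"array","items":{"type":"array","items":{"type":"array","items":{"type":"number"}}}},"grip":{"type":"number"},"squeeze":{"type":"number"}},"required":["commands"]}

```bash
ls; mkdir -p pics
python3 - <<'E'
from bench import bot
import cv2, numpy as np
s=bot.observe(); print(s)
print(bot.tcp_to_grasp)
for c in ["scene","top","wrist"]:
    im=bot.grab_frame(c); cv2.imwrite(f"pics/{c}0.png",im[:,:,::-1])
    print(c,bot.camera_info(c))
E
```

```text
pics
{'t': 0.0, 'joints': array([ 1.23309493e+00,  2.64723852e-01,  1.60540698e+00, -2.15600131e-05,
        1.27368434e+00, -3.68925172e-02]), 'qvel': array([-0.00034928,  0.00039664, -0.00088664, -0.00083846,  0.00081999,
       -0.00176086]), 'joint_torque': array([ 9.86557534e-04, -5.15144920e+01, -3.67298448e+01,  7.45568923e-05,
        1.36513149e-02,  5.07469224e-06]), 'ee_pos': array([0.19975543, 0.64398873, 0.22996396]), 'ee_rot': array([-0.47066092, -3.10573631,  0.00343566]), 'force': array([ 0.02494882, -0.98312736,  0.5926074 ]), 'wrist_torque': array([-0.02128311,  0.00704454,  0.00196491]), 'gripper_width': 0.08505692758811817}
0.0187
scene {'fx': 518.2309024354594, 'fy': 518.2309024354594, 'cx': 318.8566460801108, 'cy': 196.2365750760545, 'T': array([[-0.24356322, -0.53278095,  0.8104452 ,  1.47989096],
       [ 0.96968569, -0.11682704,  0.21461851,  0.28640311],
       [-0.01966274,  0.83815029,  0.54508483,  0.77138219],
       [ 0.        ,  0.        ,  0.        ,  1.        ]])}
top {'fx': 402.4534893481313, 'fy': 402.4534893481313, 'cx': 318.6620653704529, 'cy': 198.68897691716583, 'T': array([[ 5.37093665e-02,  9.75570460e-01, -2.13020143e-01,
         3.79932249e-01],
       [-9.98556609e-01,  5.24826659e-02, -1.14134950e-02,
         5.43027540e-02],
       [ 4.51964812e-05,  2.13325683e-01,  9.76981141e-01,
         1.01248049e+00],
       [ 0.00000000e+00,  0.00000000e+00,  0.00000000e+00,
         1.00000000e+00]])}
wrist {'fx': 316.9634122426274, 'fy': 316.9634122426274, 'cx': 316.9996226327912, 'cy': 194.2268685284963, 'T_tool_cam': array([[ 2.84466856e-04,  9.59959953e-01,  2.80137123e-01,
         7.20114826e-02],
       [ 9.99999256e-01, -6.05467769e-04,  1.05933181e-03,
         5.40068085e-04],
       [ 1.18653011e-03,  2.80136614e-01, -9.59959411e-01,
        -1.40749517e-01],
       [ 0.00000000e+00,  0.00000000e+00,  0.00000000e+00,
         1.00000000e+00]])}
```

View pics/scene0.png

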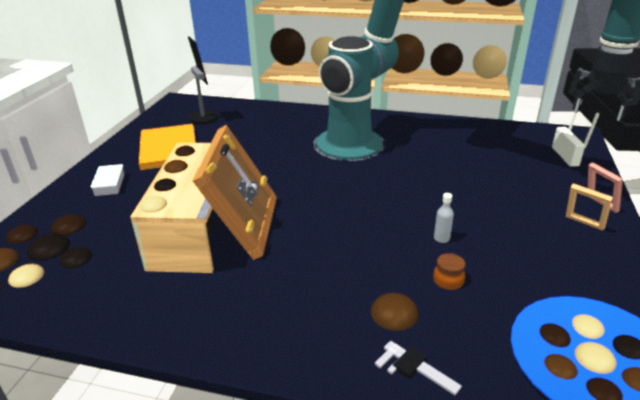

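View pics/top0.png

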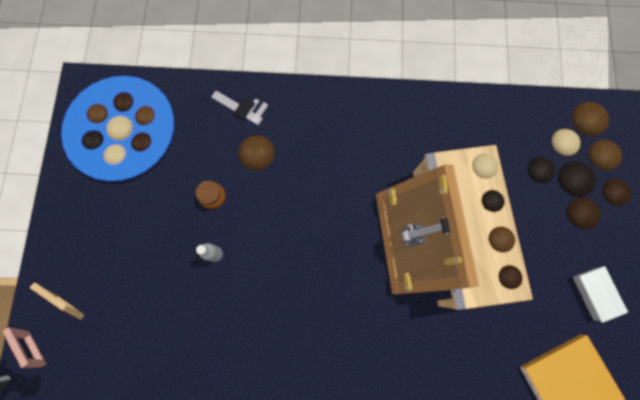

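View pics/wrist0.png

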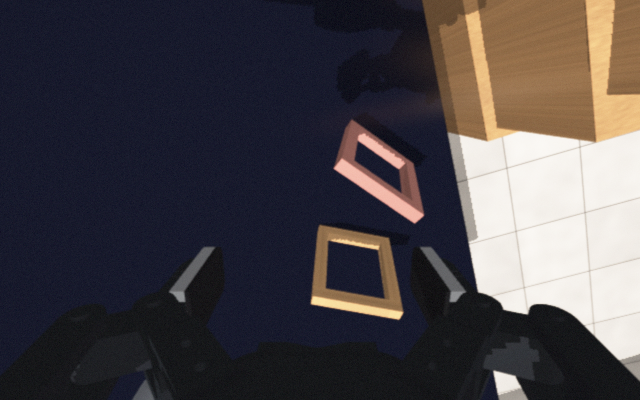

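```bash
cat > h.py <<'E'
import numpy as np, cv2
from scipy.optimize import least_squares
from scipy.spatial.transform import Rotation as R
from bench import bot
def proj(c,P,s=None):
    i=bot.camera_info(c); P=np.atleast_2d(P)
    if c=="wrist":
        T=np.eye(4);T[:3,:3]=R.from_rotvec(s['ee_rot']).as_matrix();T[:3,3]=s['ee_pos'];T=T@i['T_tool_cam']
    else: T=i['T']
    p=(P-T[:3,3])@T[:3,:3]
    return np.c_[i['cx']+i['fx']*p[:,0]/-p[:,2], i['cy']+i['fy']*p[:,1]/p[:,2]]
def frameR(yaw,lean=np.radians(28)): return (R.from_euler('z',yaw)*R.from_euler('y',lean)).as_matrix()
# front bottom edge middle at (x,y,0)
def fpt(q,P):
    Rm=frameR(q[2],q[3] if len(q)>3 else np.radians(28)); P=np.atleast_2d(P)/1000.
    return (P-[.013,0,0])@Rm.T+[q[0],q[1],0]
E
python3 - <<'E'
from h import *
for c in ["scene","top"]:
    bot.grab_frame(c)
    for n in ["frame_top","turn_pivot","turn_tip","leg_hinge","leg_foot","frame","riser"]:
        print(c,n,[(np.round(d['at'],1).tolist(),round(d['score'],2)) for d in bot.landmark_of(c,n)[:3]])
E
```

```text
scene frame_top [([209.2, 150.6], 0.77)]
scene turn_pivot [([208.7, 164.2], 0.93)]
scene turn_tip [([206.1, 171.0], 0.49)]
scene leg_hinge [([253.1, 190.0], 0.58)]
scene leg_foot [([225.4, 147.3], 0.7), ([252.7, 189.9], 0.57)]
scene frame [([263.8, 227.6], 0.67)]
scene riser [([196.5, 228.1], 0.83), ([441.4, 234.9], 0.54)]
top frame_top [([461.0, 225.1], 0.58)]
top turn_pivot [([445.8, 189.2], 0.72)]
top turn_tip [([253.5, 153.3], 0.66), ([440.8, 176.9], 0.53), ([445.6, 189.1], 0.39)]
top leg_hinge [([407.1, 235.5], 0.64), ([458.8, 224.6], 0.52)]
top leg_foot [([446.4, 222.7], 0.66)]
top frame [([387.9, 243.1], 0.73)]
top riser [([455.0, 231.1], 0.57)]
```

```bash
cat > fit0.py <<'E'
from h import *
M={'frame_top':(0,0,240),'turn_pivot':(-13-6,70,228),'leg_hinge':(-31,0,108),'leg_foot':(-31,0,226),'frame':(0,0,0)}
obs={'scene':dict(frame_top=(209.2,150.6),turn_pivot=(208.7,164.2),leg_hinge=(253.1,190),leg_foot=(225.4,147.3),frame=(263.8,227.6)),
'top':dict(frame_top=(461,225.1),turn_pivot=(445.8,189.2),leg_hinge=(407.1,235.5),leg_foot=(446.4,222.7),frame=(387.9,243.1))}
def res(q):
    r=[]
    for c in obs:
        for n in obs[c]: r+=list(proj(c,fpt(q,M[n]))[0]-obs[c][n])
    return np.array(r)
for q0 in ([.35,-.2,-1.4],[.35,-.2,-1.4,.49]):
    s=least_squares(res,q0,loss='soft_l1',f_scale=2); print(s.x,np.degrees(s.x[2:]),s.cost); print(np.round(res(s.x).reshape(2,-1,2),1).tolist())
E
python3 fit0.py
```

```text
[ 0.50445582 -0.12476327 -1.43975366] [-82.49180825] 18.054632248555635
[[[0.6, -1.6], [1.8, 0.8], [-1.3, -1.7], [-1.4, 1.4], [1.2, -1.7]], [[1.3, -1.4], [0.0, 1.4], [-0.3, -1.8], [-0.7, 2.1], [0.3, -3.1]]]
[ 0.50452899 -0.12493016 -1.44024191  0.48745463] [-82.51978297  27.92909312] 18.047691453750822
[[[0.6, -1.7], [1.9, 0.8], [-1.3, -1.7], [-1.3, 1.4], [1.1, -1.6]], [[1.3, -1.5], [0.0, 1.4], [-0.3, -1.9], [-0.7, 2.1], [0.3, -3.1]]]
```

```bash
cat >> h.py <<'E'
Q=[.5045,-.1248,-1.4398]
def RA(q=None): # tool x=-fx, y=fy, z=-fz
    F=frameR(*(q or Q)[2:]); return np.c_[-F[:,0],F[:,1],-F[:,2]]
def RB(q=None): # tool y = fx, z=-fz -> x = fy x... 
    F=frameR(*(q or Q)[2:]); y=F[:,0]; z=-F[:,2]; return np.c_[np.cross(y,z),y,z]
def delta(P,Rt=None):
    s=bot.observe(); Rc=R.from_rotvec(s['ee_rot']).as_matrix()
    d=Rc.T@(np.asarray(P)-s['ee_pos'])*1000
    rv=np.zeros(3) if Rt is None else np.degrees(R.from_matrix(Rc.T@Rt).as_rotvec())
    print('t',round(s['t'],2),'pos',s['ee_pos'].round(4),'F',s['force'].round(2),'w',round(s['gripper_width'],4))
    print(' shift(now axes)',d.round(1),'turn',rv.round(1), 'shift(after turn)', ((Rt.T if Rt is not None else Rc.T)@(np.asarray(P)-s['ee_pos'])*1000).round(1))
E
python3 - <<'E'
from h import *
im=bot.grab_frame("scene")
P=fpt(Q,(-60,35,330))[0]; print(P); delta(P,RA())
# riser, overlay
W=[]
for x in(-13,13):
  for a,b in((-125,0),(125,0),(125,240),(-125,240)): W.append((x,a,b))
for c in("scene","top"):
    im=bot.grab_frame(c)[:,:,::-1].copy()
    p=proj(c,fpt(Q,W))
    for k in(0,4): cv2.polylines(im,[np.int32(p[k:k+4]).reshape(-1,1,2)],True,(0,255,0) if k==0 else (255,0,255),1)
    x0,x1=(100,320) if c=="scene" else (330,560)
    cv2.imwrite(f"pics/ov_{c}.png",cv2.resize(im[100:320,x0:x1],None,fx=2.7,fy=2.7))
E
```

```text
[ 0.55101756 -0.20992354  0.32564413]
t 1.0 pos [0.2    0.6447 0.2313] F [-0.13 -0.53 -0.49] w 0.0853
 shift(now axes) [-588.5 -712.2  -94.4] turn [-15.9  24.9  63.9] shift(after turn) [-744.3  236.4 -502.6]
```

View pics/ov_scene.png

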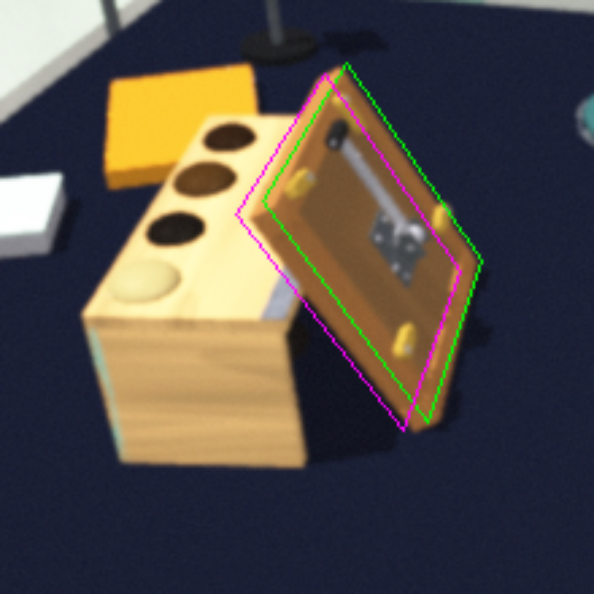

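View pics/ov_top.png

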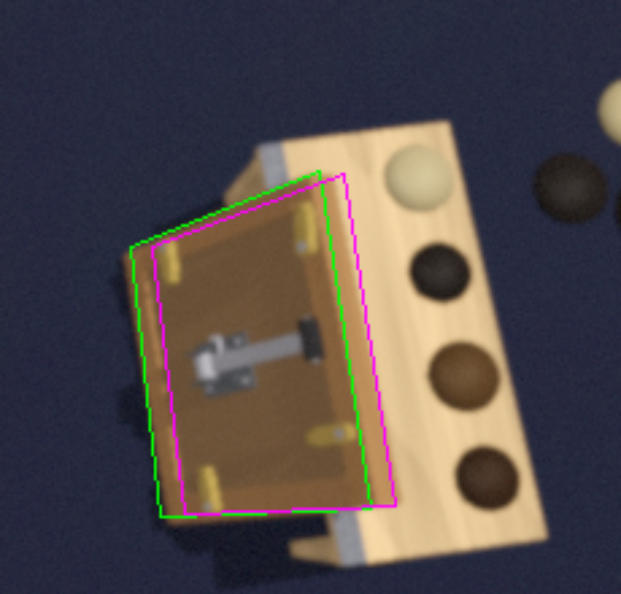

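>>> apply_moves(
  commands=[
    [[0, 0, -40, 0, 0, 0], [0, 0, -40, 0, 0, 0], [0, 0, -40, 0, 0, 0], [0, 0, -40, 0, 0, 0]],
  ],
)

```text
t: 1.43
ee_pos: [0.1979, 0.6387, 0.3792]
ee_rot: [-0.47, -3.1, 0.047]
force: [-0.1, 1.3, 0.2]
gripper_width: 0.0855
```

>>> apply_moves(
  commands=[
    [[-30, -35, 0, 0, 0, 6.4], [-30, -35, 0, 0, 0, 6.4], [-30, -35, 0, 0, 0, 6.4], [-30, -35, 0, 0, 0, 6.4], [-30, -35, 0, 0, 0, 6.4], [-30, -35, 0, 0, 0, 6.4], [-30, -20, 0, 0, 0, 6.4], [-30, -20, 0, 0, 0, 6.4]],
  ],
)

```text
t: 2.1
ee_pos: [0.2265, 0.3213, 0.3954]
ee_rot: [1.808, 2.565, -0.001]
force: [1.3, -0.1, 1.2]
gripper_width: 0.0854
```

Run:
```python
from h import *
delta(fpt(Q,(-60,35,330))[0],RA()); print(bot.observe()['joints'].round(2))
```

```text
t 2.1 pos [0.2265 0.3213 0.3954] F [ 1.34 -0.13  1.19] w 0.0854
 shift(now axes) [-609.1  127.1   72.1] turn [-2.9 28.1 11.9] shift(after turn) [-535.2  252.3 -205.5]
[ 0.9  -0.35  1.9  -0.    1.59  0.55]
```

>>> apply_moves(
  commands=[
    [[-30, 25, 0, 0, 0, 2.4], [-30, 25, 0, 0, 0, 2.4], [-35, 20, 0, 0, 0, 2.4], [-38, 15, 0, 0, 0, 2.4], [-38, 10, 0, 0, 0, 2.4], [-40, 0, 0, 0, 0, 0], [-40, 0, 0, 0, 0, 0], [-40, 0, 0, 0, 0, 0], [-40, 0, 0, 0, 0, 0], [-40, 0, 0, 0, 0, 0], [-40, 0, 0, 0, 0, 0], [-40, 0, 0, 0, 0, 0]],
  ],
)

```text
t: 3.1
ee_pos: [0.3934, -0.116, 0.4]
ee_rot: [2.068, 2.35, 0.025]
force: [1.1, 0.1, 0.2]
gripper_width: 0.0853
```

>>> apply_moves(
  commands=[
    [[-30, 10, 0, 0, 5.6, 0], [-30, 10, 0, 0, 5.6, 0], [-30, 0, 0, 0, 5.6, 0], [-30, 0, 0, 0, 5.6, 0], [-10, 0, 0, 0, 5.6, 0]],
  ],
)

```text
t: 3.52
ee_pos: [0.4308, -0.2499, 0.386]
ee_rot: [-1.81, -2.073, -0.503]
force: [0.9, 0.3, -0.8]
gripper_width: 0.0854
```

Run:
```python
from h import *
delta(fpt(Q,(-60,35,330))[0],RA()); print(bot.observe()['joints'].round(2))
```

```text
t 3.52 pos [ 0.4308 -0.2499  0.386 ] F [ 0.85  0.3  -0.77] w 0.0854
 shift(now axes) [ -9.4 121.7  69.2] turn [ 2.2 -0.4  0.8] shift(after turn) [ -7.2 124.4  64.5]
[-0.8   0.08  1.61  0.33  1.82 -0.91]
```

>>> apply_moves(
  commands=[
    [[0, 35, 10, 0, 0, 0], [0, 35, 10, 0, 0, 0], [0, 25, 10, 1, 0, 0], [0, 15, 10, 1, 0, 0.5], [0, 0, 0, 0, 0, 0], [0, 0, 0, 0, 0, 0]],
  ],
  grip=0,
)

```text
t: 4.02
ee_pos: [0.5406, -0.2311, 0.3441]
ee_rot: [-1.817, -2.027, -0.463]
force: [-0.7, -0.3, 1.0]
gripper_width: 0.0122
```

```bash
cat > look.py <<'E'
import sys
from h import *
tag=sys.argv[1]
s=bot.observe(); im=bot.grab_frame("wrist")[:,:,::-1].copy(); cv2.imwrite(f"pics/w_{tag}.png",im)
np.savez(f"w_{tag}.npz",ee_rot=s['ee_rot'],ee_pos=s['ee_pos'])
for n in sys.argv[2:]:
    print(n,[(np.round(d['at'],1).tolist(),round(d['score'],2)) for d in bot.landmark_of("wrist",n)[:3]])
delta(fpt(Q,(-60,35,330))[0],RA())
E
python3 look.py 1 frame_top turn_pivot turn_tip leg_hinge leg_foot frame
```

```text
frame_top [([291.9, 248.2], 0.89), ([406.0, 217.3], 0.59)]
turn_pivot [([365.8, 222.4], 0.58)]
turn_tip [([405.8, 216.8], 0.71), ([292.0, 209.0], 0.32)]
leg_hinge [([297.1, 182.6], 0.9)]
leg_foot [([292.2, 208.6], 0.64)]
frame [([300.9, 186.3], 0.68)]
t 4.37 pos [ 0.5399 -0.2315  0.346 ] F [-0.95  0.34 -0.01] w -0.0003
 shift(now axes) [ 7.9 13.5 27.6] turn [ 0.4 -0.9 -1.2] shift(after turn) [ 8.1 13.9 27.4]
```

View pics/w_1.png

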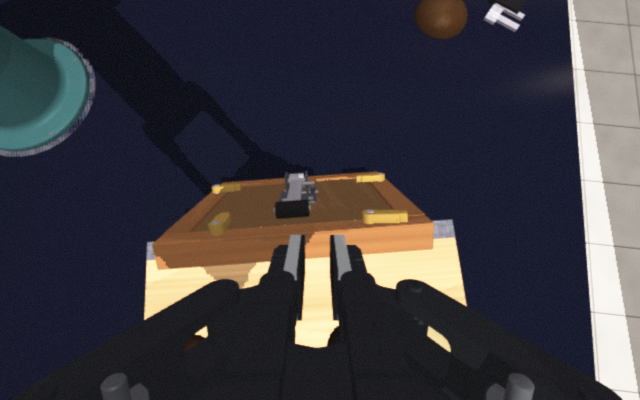

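```bash
cat > fit1.py <<'E'
from h import *
import json,sys
M={'frame_top':(0,0,240),'turn_pivot':(-13-6,70,228),'leg_hinge':(-31,0,108),'leg_foot':(-31,0,226),'frame':(0,0,0),
'cLb':(-13,-125,240),'cRb':(-13,125,240),'cLf':(13,-125,240),'cRf':(13,125,240)}
s=dict(np.load('w_1.npz'))
obs=[('scene',None,dict(frame_top=(209.2,150.6),turn_pivot=(208.7,164.2),leg_hinge=(253.1,190),leg_foot=(225.4,147.3),frame=(263.8,227.6)),1.),
('top',None,dict(frame_top=(461,225.1),turn_pivot=(445.8,189.2),leg_hinge=(407.1,235.5),leg_foot=(446.4,222.7),frame=(387.9,243.1)),1.),
('wrist',s,dict(frame_top=(291.9,248.2),turn_pivot=(365.8,222.4),leg_hinge=(297.1,182.6),leg_foot=(292.2,208.6),cLb=(163,241),cRb=(428,228),cLf=(158,265),cRf=(433,249)),1.)]
def res(q,raw=False):
    r=[]
    for c,st,o,w in obs:
        for n in o: r.append((proj(c,fpt(q,M[n]),st)[0]-o[n])*(1 if raw else w))
    return np.array(r) if raw else np.ravel(r)
for q0 in ([.5,-.12,-1.44],[.5,-.12,-1.44,.49]):
    f=least_squares(res,q0,loss='soft_l1',f_scale=2); print(f.x.round(4),f.cost)
    rr=res(f.x,True);k=0
    for c,st,o,w in obs:
        print(c,{n:rr[k+i].round(1).tolist() for i,n in enumerate(o)}); k+=len(o)
im=cv2.imread('pics/w_1.png')
cv2.imwrite('pics/w_1z.png',cv2.resize(im[160:280,140:450],None,fx=2.5,fy=2.5,interpolation=cv2.INTER_CUBIC))
E
python3 fit1.py
```

```text
[ 0.5014 -0.1245 -1.4171] 82.12286567064966
scene {'frame_top': [1.0, -1.7], 'turn_pivot': [3.0, 0.6], 'leg_hinge': [-0.7, -2.3], 'leg_foot': [-0.9, 1.1], 'frame': [1.7, -2.4]}
top {'frame_top': [1.0, -1.1], 'turn_pivot': [-1.0, 2.1], 'leg_hinge': [-0.4, -0.6], 'leg_foot': [-0.9, 2.8], 'frame': [0.1, -1.8]}
wrist {'frame_top': [1.0, -0.4], 'turn_pivot': [3.9, -2.9], 'leg_hinge': [0.6, -2.1], 'leg_foot': [-0.5, 1.0], 'cLb': [-14.2, -0.6], 'cRb': [6.9, -0.0], 'cLf': [-3.9, 2.3], 'cRf': [0.2, 6.1]}
[ 0.5012 -0.1227 -1.4168  0.4971] 81.48083805571403
scene {'frame_top': [1.0, -1.4], 'turn_pivot': [3.0, 0.9], 'leg_hinge': [-0.4, -2.2], 'leg_foot': [-0.9, 1.3], 'frame': [2.3, -2.4]}
top {'frame_top': [0.9, -1.0], 'turn_pivot': [-1.1, 2.2], 'leg_hinge': [-0.8, -0.6], 'leg_foot': [-0.9, 2.9], 'frame': [-0.5, -1.7]}
wrist {'frame_top': [1.1, -0.2], 'turn_pivot': [3.8, -2.7], 'leg_hinge': [0.6, -2.7], 'leg_foot': [-0.4, 1.2], 'cLb': [-13.7, -0.4], 'cRb': [6.7, 0.2], 'cLf': [-3.3, 2.3], 'cRf': [-0.1, 6.1]}
```

View pics/w_1z.png

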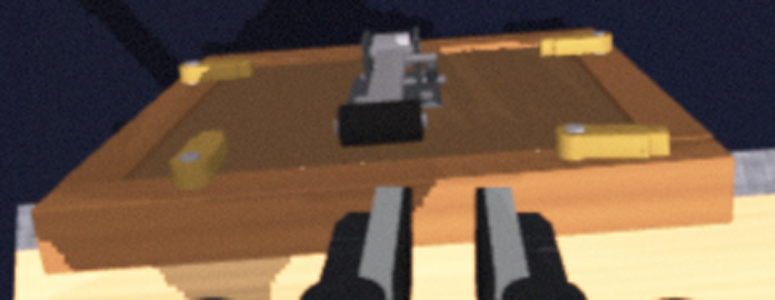

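```bash
sed -i "s/'turn_pivot':(-13-6,70,228)/'turn_pivot':(-13,70,228),'scr':(-24,70,228)/; s/cLb=(163,241),cRb=(428,228),cLf=(158,265)/scr=(369.2,211.6),cLb=(154,244),cRb=(432,222),cLf=(158,269)/" fit1.py; python3 fit1.py
```

```text
[ 0.4992 -0.1241 -1.3876] 45.61755585621213
scene {'frame_top': [1.2, -1.5], 'turn_pivot': [2.0, 1.8], 'leg_hinge': [-0.3, -2.7], 'leg_foot': [-0.6, 1.1], 'frame': [2.1, -3.0]}
top {'frame_top': [0.6, -1.5], 'turn_pivot': [-0.2, 2.1], 'leg_hinge': [-0.6, 0.2], 'leg_foot': [-1.2, 2.9], 'frame': [0.0, -0.8]}
wrist {'frame_top': [2.0, -1.2], 'turn_pivot': [4.0, 0.3], 'leg_hinge': [-0.8, -2.6], 'leg_foot': [-0.6, 0.2], 'scr': [0.3, -0.3], 'cLb': [-4.8, -0.2], 'cRb': [2.8, 1.0], 'cLf': [-2.8, 1.6], 'cRf': [0.9, 1.1]}
[ 0.4992 -0.1239 -1.3876  0.49  ] 45.600601177722275
scene {'frame_top': [1.2, -1.5], 'turn_pivot': [2.0, 1.8], 'leg_hinge': [-0.3, -2.7], 'leg_foot': [-0.6, 1.1], 'frame': [2.2, -3.0]}
top {'frame_top': [0.5, -1.5], 'turn_pivot': [-0.3, 2.1], 'leg_hinge': [-0.7, 0.2], 'leg_foot': [-1.2, 2.9], 'frame': [-0.1, -0.8]}
wrist {'frame_top': [2.0, -1.2], 'turn_pivot': [4.0, 0.3], 'leg_hinge': [-0.8, -2.7], 'leg_foot': [-0.6, 0.3], 'scr': [0.3, -0.3], 'cLb': [-4.7, -0.2], 'cRb': [2.8, 1.0], 'cLf': [-2.7, 1.6], 'cRf': [0.9, 1.1]}
```

```bash
sed -i "s/^Q=.*/Q=[.4992,-.1241,-1.3876]/" h.py
python3 - <<'E'
from h import *
s=dict(np.load('w_1.npz'))
for th in np.arange(-.4,.35,.1):
    print(round(th,1),proj('wrist',fpt(Q,(-19,70+33*np.cos(th),228-33*np.sin(th))),s)[0].round(1))
delta(fpt(Q,(-60,70,290))[0],RA())
E
```

```text
-0.4 [407.2 218.8]
-0.3 [407.5 217.5]
-0.2 [407.3 216.3]
-0.1 [406.7 215. ]
-0.0 [405.8 213.8]
0.1 [404.6 212.7]
0.2 [403.  211.6]
0.3 [401.2 210.6]
t 4.37 pos [ 0.5399 -0.2315  0.346 ] F [-0.95  0.34 -0.01] w -0.0003
 shift(now axes) [12.5 46.6 70.3] turn [ 1.8 -0.9 -3.8] shift(after turn) [10.4 49.6 68.6]
```

>>> apply_moves(
  commands=[
    [[3, 15, 18, 0.9, -0.4, -1.9], [3, 15, 18, 0.9, -0.4, -1.9], [3, 15, 18, 0, 0, 0], [2, 8, 15, 0, 0, 0], [0, 0, 0, 0, 0, 0], [0, 0, 0, 0, 0, 0]],
  ],
)

```text
t: 4.87
ee_pos: [0.5859, -0.1835, 0.2949]
ee_rot: [-1.755, -2.108, -0.44]
force: [0.7, 0.1, -0.1]
gripper_width: 0.0
```

```bash
python3 look.py 2 frame_top turn_pivot turn_tip leg_hinge leg_foot
python3 - <<'E'
from h import *
delta(fpt(Q,(-60,70,290))[0],RA())
im=cv2.imread('pics/w_2.png')
cv2.imwrite('pics/w_2z.png',cv2.resize(im[100:330,60:460],None,fx=2,fy=2,interpolation=cv2.INTER_CUBIC))
E
```

```text
frame_top [([213.0, 292.6], 0.76)]
turn_pivot [([356.1, 265.9], 0.52)]
turn_tip [([359.0, 266.2], 0.49)]
leg_hinge [([250.5, 196.0], 0.72)]
leg_foot [([211.6, 241.9], 0.85)]
t 5.17 pos [ 0.5862 -0.1846  0.2954] F [-0.48 -0.02  0.59] w -0.0001
 shift(now axes) [  0.5 -39.1 -34.2] turn [0.6 0.5 0. ] shift(after turn) [  0.8 -39.5 -33.8]
t 5.17 pos [ 0.5862 -0.1846  0.2954] F [-0.48 -0.02  0.59] w -0.0001
 shift(now axes) [ 0.9 -4.5  6.2] turn [0.6 0.5 0. ] shift(after turn) [ 0.8 -4.5  6.2]
```

View pics/w_2z.png

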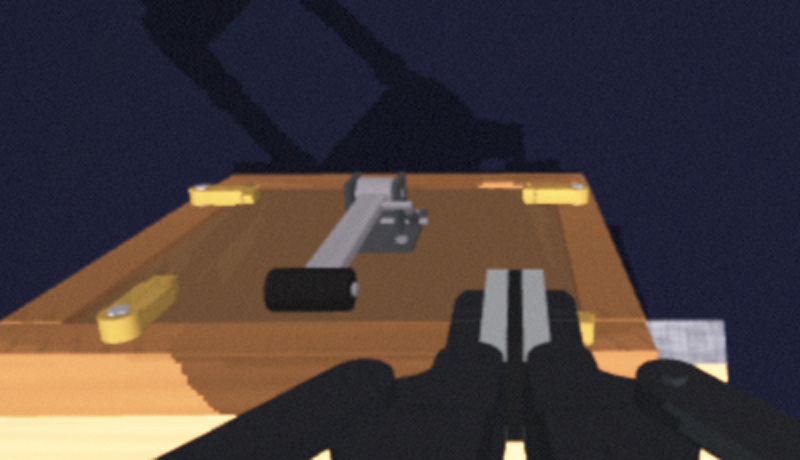

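```bash
cat > fit2.py <<'E'
from h import *
M={'frame_top':(0,0,240),'turn_pivot':(-13,70,228),'leg_hinge':(-31,0,108),'leg_foot':(-31,0,226),
'scr':(-24,70,228),'scr2':(-24,-70,228),'sl':(-24,-113,70),'sr':(-24,113,70),
'cLb':(-13,-125,240),'cRb':(-13,125,240),'cLf':(13,-125,240),'cRf':(13,125,240)}
s1=dict(np.load('w_1.npz'));s2=dict(np.load('w_2.npz'))
obs=[('wrist',s1,dict(frame_top=(291.9,248.2),leg_hinge=(297.1,182.6),leg_foot=(292.2,208.6),scr=(369.2,211.6),cLb=(154,244),cRb=(432,222),cLf=(158,269),cRf=(433,249)),.7),
('wrist',s2,dict(frame_top=(213,292.6),leg_foot=(213.5,243.5),scr2=(119,255.5),sl=(162.5,193.5),sr=(348.5,193),leg_hinge=(250.5,196),cRb=(386,275)),1.)]
def res(q,raw=False):
    r=[]
    for c,st,o,w in obs:
        for n in o: r.append((proj(c,fpt(q,M[n]),st)[0]-o[n])*(1 if raw else w))
    return np.array(r) if raw else np.ravel(r)
for q0 in ([.5,-.12,-1.44],[.5,-.12,-1.44,.49]):
    f=least_squares(res,q0,loss='soft_l1',f_scale=2); print(f.x.round(4),f.cost)
    rr=res(f.x,True);k=0
    for c,st,o,w in obs:
        print(c,{n:rr[k+i].round(1).tolist() for i,n in enumerate(o)}); k+=len(o)
E
python3 fit2.py
```

```text
[ 0.4995 -0.1236 -1.3867] 24.961255327356913
wrist {'frame_top': [2.4, -1.7], 'leg_hinge': [-0.6, -2.9], 'leg_foot': [-0.2, -0.2], 'scr': [0.7, -0.8], 'cLb': [-4.3, -0.5], 'cRb': [3.2, 0.4], 'cLf': [-2.2, 1.3], 'cRf': [1.3, 0.5]}
wrist {'frame_top': [-0.2, 0.2], 'leg_foot': [1.2, 0.7], 'scr2': [-1.4, -0.9], 'sl': [-2.5, -0.8], 'sr': [0.0, -0.7], 'leg_hinge': [-2.8, 0.2], 'cRb': [4.1, 0.9]}
[ 0.4993 -0.1229 -1.3866  0.4922] 24.785197850935695
wrist {'frame_top': [2.4, -1.6], 'leg_hinge': [-0.6, -3.1], 'leg_foot': [-0.2, -0.1], 'scr': [0.6, -0.7], 'cLb': [-4.1, -0.4], 'cRb': [3.0, 0.5], 'cLf': [-2.1, 1.3], 'cRf': [1.1, 0.6]}
wrist {'frame_top': [-0.1, 0.2], 'leg_foot': [1.2, 0.8], 'scr2': [-1.3, -0.8], 'sl': [-2.5, -1.2], 'sr': [-0.1, -1.1], 'leg_hinge': [-2.9, -0.1], 'cRb': [4.0, 1.0]}
```

```bash
sed -i "s/^Q=.*/Q=[.4995,-.1236,-1.3867]/" h.py
cat >> h.py <<'E'
def where(q=None):
    s=bot.observe(); q=q or Q; F=frameR(*q[2:])
    p=F.T@(s['ee_pos']-[q[0],q[1],0])*1000+[13,0,0]
    Rc=R.from_rotvec(s['ee_rot']).as_matrix()
    print('t',round(s['t'],2),'TCP in frame',p.round(1),'F(frame axes)',(F.T@s['force']).round(2),'turn to A',np.degrees(R.from_matrix(Rc.T@RA(q)).as_rotvec()).round(1),'w',round(s['gripper_width']*1000,1))
E
python3 -c "
from h import *
where()"
```

```text
t 5.17 TCP in frame [-58.8  74.  296.4] F(frame axes) [-0.34 -0.48  0.49] turn to A [ 0.6  0.5 -0. ] w -0.1
```

Tool axes now: tool x = -frame x, tool y = frame y, tool z = -frame z.

>>> apply_moves(
  commands=[
    [[0, 15, 15, 0.3, 0.3, 0], [0, 15, 15, 0.3, 0.2, 0], [0, 4, 12, 0, 0, 0], [-12, 0, 2, 0, 0, 0], [-12, 0, 0, 0, 0, 0], [-8, 0, 0, 0, 0, 0], [0, 0, 0, 0, 0, 0]],
  ],
)

```text
t: 5.75
ee_pos: [0.6245, -0.1866, 0.2358]
ee_rot: [-1.746, -2.1, -0.434]
force: [0.2, 0.2, -0.4]
gripper_width: -0.0001
```

```bash
python3 look.py 3 >/dev/null; python3 -c "
from h import *
where()
im=cv2.imread('pics/w_3.png')
cv2.imwrite('pics/w_3z.png',cv2.resize(im[100:370,60:460],None,fx=2,fy=2,interpolation=cv2.INTER_CUBIC))"
```

```text
t 5.8 TCP in frame [-23.3 111.3 248.1] F(frame axes) [ 0.16 -0.13 -0.23] turn to A [-0.1 -0.1 -0.1] w 0.1
```

View pics/w_3z.png

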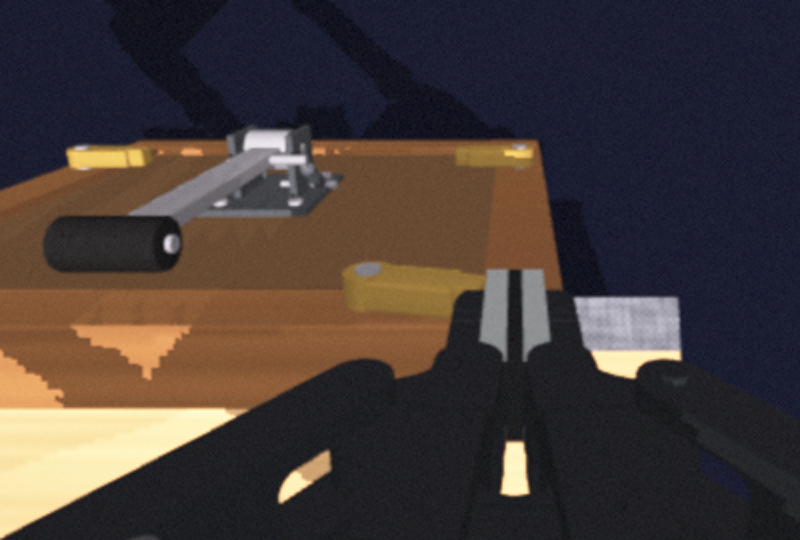

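>>> apply_moves(
  commands=[
    [[4, -6, 0, 0, 0, 0], [0, 0, 0, 0, 0, 0], [0, 0, 0, 0, 0, 0]],
  ],
)

```text
t: 6.05
ee_pos: [0.617, -0.1847, 0.2386]
ee_rot: [-1.748, -2.098, -0.436]
force: [0.6, -0.1, 0.4]
gripper_width: 0.0
```

```bash
python3 -c "
from h import *
where()"
```

```text
t 6.05 TCP in frame [-27.  104.3 249. ] F(frame axes) [0.04 0.59 0.42] turn to A [-0.  -0.1 -0.1] w 0.0
```

>>> apply_moves(
  commands=[
    [[0, -1, 5, 0, 0, 0], [0, -1, 5, 0, 0, 0], [0, -1, 5, 0, 0, 0], [0, -1, 5, 0, 0, 0], [0, 0, 5, 0, 0, 0], [0, 0, 4, 0, 0, 0], [0, 0, 0, 0, 0, 0]],
  ],
)

```text
t: 6.63
ee_pos: [0.613, -0.1711, 0.2145]
ee_rot: [-1.753, -2.107, -0.443]
force: [1.2, -1.2, -0.3]
gripper_width: -0.0001
```

```bash
python3 look.py 4 >/dev/null; python3 -c "
from h import *
where()
im=cv2.imread('pics/w_4.png')
cv2.imwrite('pics/w_4z.png',cv2.resize(im[100:370,60:460],None,fx=2,fy=2,interpolation=cv2.INTER_CUBIC))"
```

```text
t 6.68 TCP in frame [-28.1 102.9 221.3] F(frame axes) [ 0.17  0.56 -0.17] turn to A [0.5 0.2 0. ] w -0.1
```

View pics/w_4z.png

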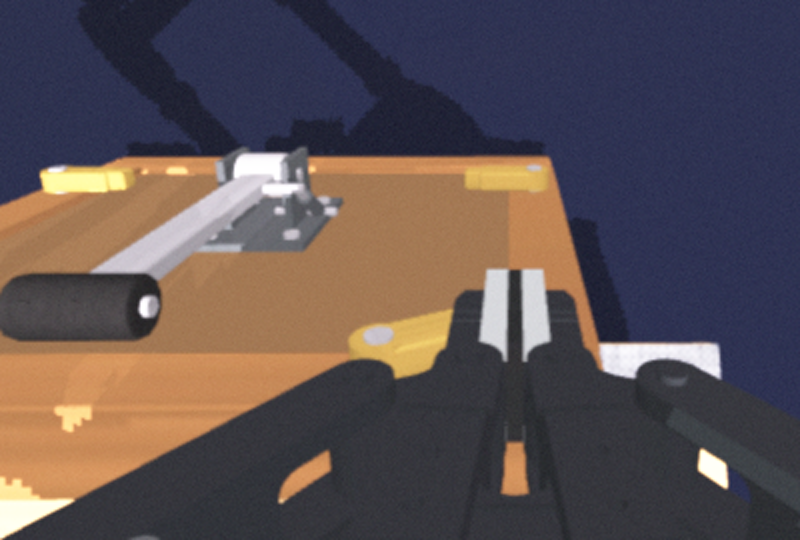

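>>> apply_moves(
  commands=[
    [[0, -1, 5, 0, 0, 0], [0, -1, 5, 0, 0, 0], [0, -1, 5, 0, 0, 0], [0, -1, 5, 0, 0, 0], [0, -3, 0, 0, 0, 0], [0, -3, 0, 0, 0, 0], [0, -2, 0, 0, 0, 0], [0, 0, 0, 0, 0, 0]],
  ],
)

```text
t: 7.35
ee_pos: [0.5985, -0.1626, 0.1943]
ee_rot: [-1.752, -2.106, -0.444]
force: [1.3, 0.7, -1.7]
gripper_width: 0.0001
```

```bash
python3 look.py 5 >/dev/null; python3 -c "
from h import *
where()
im=cv2.imread('pics/w_5.png')
cv2.imwrite('pics/w_5z.png',cv2.resize(im[100:370,60:460],None,fx=2,fy=2,interpolation=cv2.INTER_CUBIC))"
```

```text
t 7.4 TCP in frame [-28.4  90.1 198. ] F(frame axes) [ 0.1   3.04 -0.77] turn to A [0.5 0.1 0. ] w 0.1
```

View pics/w_5z.png

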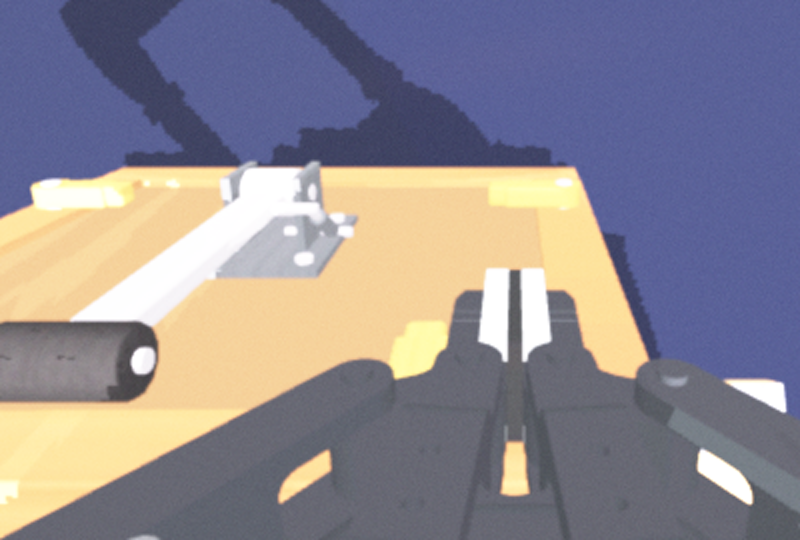

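>>> apply_moves(
  commands=[
    [[0, 8, 0, 0, 0, 0], [0, 10, 0, 0, 0, 0], [0, 5, -12, 0, 0, 0], [0, 0, -20, 0, 0, 0], [10, 0, -20, 0, 0, 0], [10, -20, -10, 0, 0, 0], [10, -30, 0, 0, 0, 0], [0, -30, 0, 0, 0, 0], [0, -20, 0, 0, 0, 0], [0, 0, 0, 0, 0, 0]],
  ],
)

```text
t: 8.23
ee_pos: [0.524, -0.1786, 0.2647]
ee_rot: [-1.743, -2.104, -0.433]
force: [0.4, -0.2, 0.6]
gripper_width: -0.0003
```

```bash
python3 look.py 6 turn_pivot turn_tip leg_foot leg_hinge frame_top; python3 -c "
from h import *
where()
im=cv2.imread('pics/w_6.png')
cv2.imwrite('pics/w_6z.png',cv2.resize(im[130:330,160:480],None,fx=2.5,fy=2.5,interpolation=cv2.INTER_CUBIC))"
```

```text
turn_pivot [([405.7, 294.0], 0.68)]
turn_tip [([392.5, 263.7], 0.68)]
leg_foot [([296.7, 268.9], 0.88), ([307.0, 335.8], 0.69)]
leg_hinge [([305.6, 210.9], 0.68)]
frame_top []
t 8.53 pos [ 0.5271 -0.1778  0.2637] F [ 0.59 -0.45  0.05] w -0.0002
 shift(now axes) [  0.7  17.6 -69.8] turn [-0.1 -0.   0.2] shift(after turn) [  0.8  17.8 -69.8]
t 8.53 TCP in frame [-59.2  17.2 260.2] F(frame axes) [0.46 0.5  0.3 ] turn to A [-0.1 -0.   0.2] w -0.2
```

View pics/w_6z.png

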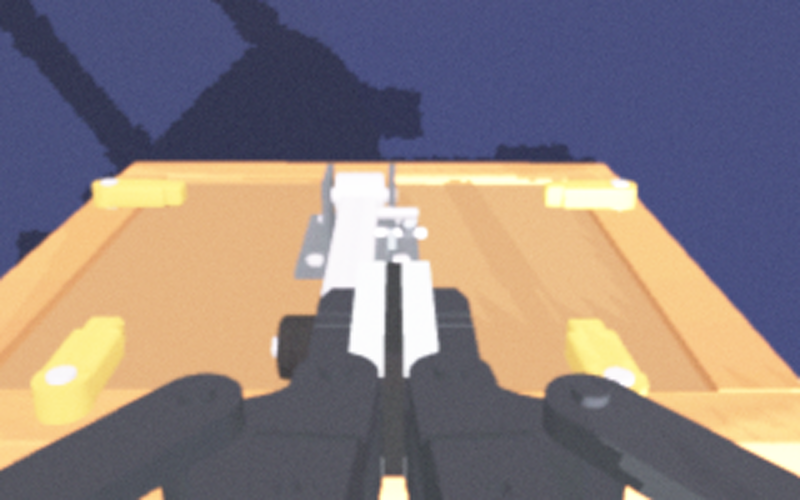

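Run:
```python
from h import *
s=dict(np.load('w_6.npz'))
print('scr',proj('wrist',fpt(Q,[(-24,70,228),(-24,-70,228)]),s).round(1).tolist())
for th in (1.4,1.5,1.57,1.65):
    print(th,proj('wrist',fpt(Q,[(-23.5,70+33*np.cos(th),228-33*np.sin(th)),(-23.5,-70-33*np.cos(th),228-33*np.sin(th)),(-19,70+33*np.cos(th),228-33*np.sin(th))]),s).round(1).tolist())
print('foot',proj('wrist',fpt(Q,[(-31,0,226),(-31,-15,226),(-31,15,226)]),s).round(1).tolist(), proj('wrist',fpt(Q,[(-31,0,108)]),s).round(1).tolist())
```

```text
scr [[408.2, 280.7], [182.9, 279.9]]
1.4 [[403.6, 256.8], [193.7, 256.1], [403.1, 262.4]]
1.5 [[398.9, 256.5], [198.4, 255.8], [398.5, 262.2]]
1.57 [[395.7, 256.5], [201.7, 255.8], [395.3, 262.1]]
1.65 [[392.1, 256.5], [205.3, 255.9], [391.7, 262.1]]
foot [[295.4, 268.6], [271.3, 268.5], [319.6, 268.7]] [[303.8, 207.5]]
```

>>> apply_moves(
  commands=[
    [[0, -8, 0, 0, 0, 0], [0, -8, 0, 0, 0, 0], [-10, 0, 0, 0, 0, 0], [-10, 0, 0, 0, 0, 0], [-5, 0, 0, 0, 0, 0], [0, 0, 0, 0, 0, 0], [0, 0, 0, 0, 0, 0]],
  ],
  grip=50,
  squeeze=20,
)

```text
t: 9.12
ee_pos: [0.5159, -0.2049, 0.2487]
ee_rot: [-1.738, -2.104, -0.433]
force: [-0.5, 0.3, -0.1]
gripper_width: 0.0499
```

```bash
python3 -c "
from h import *
where()"
```

```text
t 9.12 TCP in frame [-30.5   1.3 258.6] F(frame axes) [-0.3  -0.43 -0.33] turn to A [-0.3 -0.1  0.3] w 49.9
```

Aligned; descend along the back in steps.

>>> apply_moves(
  commands=[
    [[0.5, -1, 10, 0, 0, 0], [0, 0, 10, 0, 0, 0], [0, 0, 10, 0, 0, 0], [0, 0, 10, 0, 0, 0], [0, 0, 8, 0, 0, 0], [0, 0, 0, 0, 0, 0], [0, 0, 0, 0, 0, 0]],
  ],
)

```text
t: 9.7
ee_pos: [0.5089, -0.1785, 0.2007]
ee_rot: [-1.736, -2.102, -0.433]
force: [0.3, 0.0, 0.6]
gripper_width: 0.0501
```

```bash
python3 look.py 7 leg_foot frame_top; python3 -c "
from h import *
where()"
```

```text
leg_foot [([320.3, 279.8], 0.76)]
frame_top []
t 9.85 pos [ 0.5095 -0.1793  0.2015] F [0.53 0.04 0.66] w 0.0502
 shift(now axes) [  28.7   34.8 -125.7] turn [-0.3 -0.2  0.2] shift(after turn) [  28.4   35.4 -125.6]
t 9.85 TCP in frame [-31.6  -0.4 204.4] F(frame axes) [-0.26  0.53  0.61] turn to A [-0.3 -0.2  0.2] w 50.2
```

View pics/w_7.png

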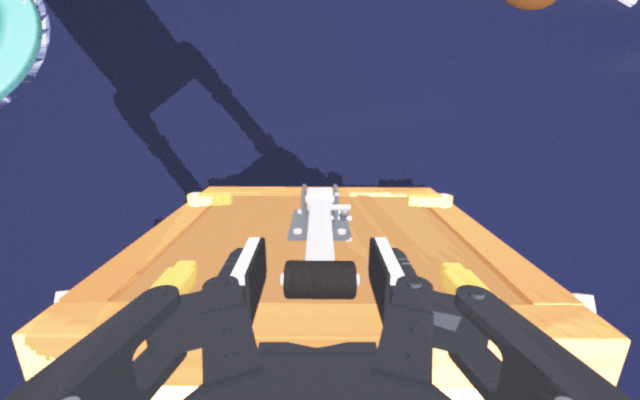

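>>> apply_moves(
  commands=[
    [[0, 0, 0, 0, 0, 0], [0, 0, 0, 0, 0, 0], [0, 0, 0, 0, 0, 0], [0, 0, 0, 0, 0, 0], [0, 0, 0, 0, 0, 0]],
  ],
  grip=20,
  squeeze=20,
)

```text
t: 10.27
ee_pos: [0.5103, -0.1799, 0.2024]
ee_rot: [-1.739, -2.104, -0.434]
force: [-0.3, 0.9, -1.5]
gripper_width: 0.0297
```

```bash
python3 look.py 8 leg_foot; python3 -c "
from h import *
where()"
```

```text
leg_foot [([314.1, 274.2], 0.94)]
t 10.37 pos [ 0.5103 -0.1799  0.2024] F [-0.23  1.63 -0.82] w 0.0299
 shift(now axes) [  28.7   34.4 -124.4] turn [-0.2 -0.1  0.3] shift(after turn) [  28.6   34.7 -124.3]
t 10.37 TCP in frame [-31.4   0.3 205.7] F(frame axes) [-1.06  0.07 -1.5 ] turn to A [-0.2 -0.1  0.3] w 29.9
```

View pics/w_8.png

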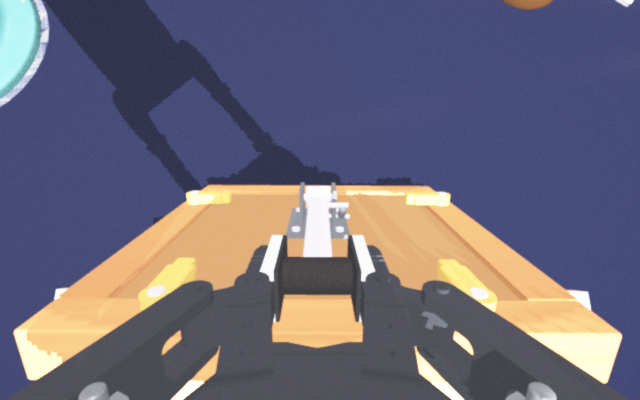

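>>> apply_moves(
  commands=[
    [[4, 0, 0.1, 0, 0, 0], [4, 0, 0.2, 0, 0, 0], [4, 0, 0.4, 0, 0, 0], [4, 0, 0.5, 0, 0, 0], [4, 0, 0.6, 0, 0, 0], [4, 0, 0.8, 0, 0, 0]],
  ],
)

```text
t: 10.87
ee_pos: [0.5061, -0.1573, 0.2118]
ee_rot: [-1.741, -2.105, -0.433]
force: [0.1, -0.5, -2.7]
gripper_width: 0.0293
```

```bash
cat >> h.py <<'E'
P0=np.array([-31.2,0.3,205.7-118])
def arc(q=None):
    s=bot.observe(); q=q or Q; F=frameR(*q[2:])
    p=F.T@(s['ee_pos']-[q[0],q[1],0])*1000+[13,0,0]-P0
    phi=np.arctan2(-p[0],p[2]); r=np.hypot(p[0],p[2]); f=F.T@s['force']
    print('t',round(s['t'],2),'phi',round(phi,3),'r',round(r,2),'y',round(p[1],2),'Fout',round(-f[0]*np.sin(phi)+f[2]*np.cos(phi),2),'Ftan',round(-f[0]*np.cos(phi)-f[2]*np.sin(phi),2),'F',f.round(2),'w',round(s['gripper_width']*1000,1))
    for n in (6,10):
        ph=phi+np.arange(1,n+1)*5/118
        d=np.array([[118*np.sin(a),118*(1-np.cos(a))] for a in ph]); c=np.array([-p[0],118-p[2]])
    print(np.diff(np.vstack([c,d]),axis=0).round(1).tolist())
E
python3 -c "
from h import *
where();arc()"
```

```text
t 10.87 TCP in frame [-56.1   0.3 203.1] F(frame axes) [ 1.72  0.01 -2.17] turn to A [-0.2  0.   0.2] w 29.3
t 10.87 phi 0.212 r 118.05 y -0.01 Fout -2.49 Ftan -1.23 F [ 1.72  0.01 -2.17] w 29.3
[[4.9, 1.2], [4.8, 1.4], [4.7, 1.6], [4.7, 1.8], [4.6, 2.0], [4.5, 2.2], [4.4, 2.3], [4.3, 2.5], [4.2, 2.7], [4.1, 2.9]]
```

>>> apply_moves(
  commands=[
    [[4.8, 0, 1.7, 0, 0, 0], [4.8, 0, 1.5, 0, 0, 0], [4.7, 0, 1.6, 0, 0, 0], [4.7, 0, 1.8, 0, 0, 0], [4.6, 0, 2.0, 0, 0, 0]],
  ],
)

```text
t: 11.28
ee_pos: [0.5011, -0.1305, 0.2162]
ee_rot: [-1.742, -2.107, -0.433]
force: [1.7, -0.7, -2.9]
gripper_width: 0.0296
```

```bash
python3 -c "
from h import *
arc()"
```

```text
t 11.28 phi 0.447 r 118.1 y -0.03 Fout -2.88 Ftan -1.11 F [ 2.24  1.52 -2.12] w 29.6
[[4.4, 2.3], [4.4, 2.4], [4.3, 2.6], [4.1, 2.8], [4.0, 3.0], [3.9, 3.1], [3.8, 3.3], [3.6, 3.5], [3.5, 3.6], [3.3, 3.8]]
```

>>> apply_moves(
  commands=[
    [[3.9, 0, 3.1, 0, 0, 0], [4.1, 0, 2.8, 0, 0, 0], [4.2, 0, 2.7, 0, 0, 0], [4.1, 0, 2.8, 0, 0, 0], [4.0, 0, 3.0, 0, 0, 0]],
  ],
)

```text
t: 11.7
ee_pos: [0.4961, -0.1036, 0.2142]
ee_rot: [-1.742, -2.108, -0.434]
force: [-0.0, -0.6, -1.4]
gripper_width: 0.0299
```

```bash
python3 -c "
from h import *
arc()"
```

```text
t 11.7 phi 0.68 r 118.12 y 0.01 Fout -1.47 Ftan -0.36 F [ 1.2  -0.14 -0.92] w 29.9
[[3.7, 3.3], [3.7, 3.4], [3.5, 3.5], [3.4, 3.7], [3.2, 3.8], [3.1, 4.0], [2.9, 4.1], [2.7, 4.2], [2.5, 4.3], [2.3, 4.4]]
```

>>> apply_moves(
  commands=[
    [[3.2, 0, 3.9, 0, 0, 0], [3.5, 0, 3.6, 0, 0, 0], [3.4, 0, 3.6, 0, 0, 0], [3.3, 0, 3.8, 0, 0, 0], [3.1, 0, 3.9, 0, 0, 0]],
  ],
)

```text
t: 12.12
ee_pos: [0.4912, -0.0774, 0.2056]
ee_rot: [-1.741, -2.107, -0.436]
force: [-0.5, 0.2, 1.0]
gripper_width: 0.0297
```

```bash
python3 -c "
from h import *
arc()"
```

```text
t 12.12 phi 0.917 r 118.15 y 0.03 Fout 1.02 Ftan -0.13 F [-0.73 -0.46  0.72] w 29.7
[[2.8, 4.1], [2.8, 4.2], [2.6, 4.3], [2.4, 4.4], [2.2, 4.5], [2.0, 4.6], [1.8, 4.6], [1.6, 4.7], [1.4, 4.8], [1.2, 4.8]]
```

>>> apply_moves(
  commands=[
    [[2.7, 0, 4.1, 0, 0, 0], [2.7, 0, 4.2, 0, 0, 0], [2.5, 0, 4.3, 0, 0, 0], [2.3, 0, 4.4, 0, 0, 0], [2.1, 0, 4.5, 0, 0, 0]],
  ],
)

```text
t: 12.53
ee_pos: [0.4868, -0.0538, 0.1911]
ee_rot: [-1.74, -2.107, -0.437]
force: [0.6, -1.0, 0.1]
gripper_width: 0.0295
```

```bash
python3 -c "
from h import *
arc()"
```

```text
t 12.53 phi 1.155 r 118.22 y 0.01 Fout -0.58 Ftan -0.98 F [0.93 0.38 0.66] w 29.5
[[1.7, 4.7], [1.7, 4.7], [1.5, 4.8], [1.3, 4.8], [1.1, 4.9], [0.9, 4.9], [0.7, 5.0], [0.5, 5.0], [0.3, 5.0], [0.1, 5.0]]
```

>>> apply_moves(
  commands=[
    [[1.2, 0, 4.8, 0, 0, 0], [1.5, 0, 4.7, 0, 0, 0], [1.4, 0, 4.8, 0, 0, 0], [1.2, 0, 4.8, 0, 0, 0], [1.0, 0, 4.9, 0, 0, 0]],
  ],
)

```text
t: 12.95
ee_pos: [0.4832, -0.0342, 0.1713]
ee_rot: [-1.738, -2.105, -0.438]
force: [0.3, 0.5, 0.6]
gripper_width: 0.0297
```

```bash
python3 -c "
from h import *
arc()"
```

```text
t 12.95 phi 1.393 r 118.27 y -0.0 Fout 0.69 Ftan -0.19 F [-0.65  0.34  0.31] w 29.7
[[0.5, 5.0], [0.6, 5.0], [0.4, 5.0], [0.1, 5.0], [-0.1, 5.0], [-0.3, 5.0], [-0.5, 5.0], [-0.7, 5.0], [-0.9, 4.9], [-1.1, 4.9]]
```

>>> apply_moves(
  commands=[
    [[0.5, 0, 5, 0, 0, 0], [0.6, 0, 5, 0, 0, 0], [0.4, 0, 5, 0, 0, 0], [0.1, 0, 5, 0, 0, 0], [-0.1, 0, 5, 0, 0, 0], [-0.3, 0, 5, 0, 0, 0]],
  ],
)

```text
t: 13.45
ee_pos: [0.4801, -0.0176, 0.142]
ee_rot: [-1.739, -2.106, -0.438]
force: [1.5, 0.6, 0.0]
gripper_width: 0.0296
```

```bash
python3 -c "
from h import *
arc()"
```

```text
t 13.45 phi 1.681 r 118.32 y -0.01 Fout 0.28 Ftan 0.07 F [-0.27  1.57 -0.1 ] w 29.6
[[-1.0, 4.9], [-0.9, 4.9], [-1.1, 4.9], [-1.3, 4.8], [-1.5, 4.8], [-1.7, 4.7], [-1.9, 4.6], [-2.1, 4.5], [-2.3, 4.5], [-2.5, 4.4]]
```

>>> apply_moves(
  commands=[
    [[-1.0, 0, 4.9, 0, 0, 0], [-0.9, 0, 4.9, 0, 0, 0], [-1.1, 0, 4.9, 0, 0, 0], [-1.3, 0, 4.8, 0, 0, 0], [-1.5, 0, 4.8, 0, 0, 0], [-1.7, 0, 4.7, 0, 0, 0]],
  ],
)

```text
t: 13.95
ee_pos: [0.4786, -0.0099, 0.1092]
ee_rot: [-1.739, -2.106, -0.438]
force: [0.9, 0.9, -0.1]
gripper_width: 0.0295
```

```bash
python3 -c "
from h import *
arc()"
```

```text
t 13.95 phi 1.966 r 118.31 y -0.02 Fout 0.7 Ftan 0.15 F [-0.59  1.08 -0.41] w 29.5
[[-2.3, 4.5], [-2.2, 4.5], [-2.4, 4.4], [-2.6, 4.3], [-2.8, 4.2], [-2.9, 4.0], [-3.1, 3.9], [-3.3, 3.8], [-3.4, 3.6], [-3.6, 3.5]]
```

>>> apply_moves(
  commands=[
    [[-2.3, 0, 4.5, 0, 0, 0], [-2.2, 0, 4.5, 0, 0, 0], [-2.4, 0, 4.4, 0, 0, 0], [-2.6, 0, 4.3, 0, 0, 0], [-2.8, 0, 4.2, 0, 0, 0], [-2.9, 0, 4.0, 0, 0, 0]],
  ],
)

```text
t: 14.45
ee_pos: [0.479, -0.0116, 0.0755]
ee_rot: [-1.74, -2.107, -0.437]
force: [0.2, -0.4, -0.1]
gripper_width: 0.0292
```

```bash
python3 -c "
from h import *
arc()"
```

```text
t 14.45 phi 2.252 r 118.23 y 0.02 Fout -0.34 Ftan 0.21 F [0.4  0.1  0.05] w 29.2
[[-3.4, 3.7], [-3.4, 3.7], [-3.5, 3.5], [-3.7, 3.4], [-3.8, 3.2], [-4.0, 3.0], [-4.1, 2.9], [-4.2, 2.7], [-4.3, 2.5], [-4.4, 2.3]]
```

>>> apply_moves(
  commands=[
    [[-3.4, 0, 3.7, 0, 0, 0], [-3.4, 0, 3.7, 0, 0, 0], [-3.5, 0, 3.5, 0, 0, 0], [0, 0, 0, 0, 0, 0]],
  ],
)

```text
t: 14.78
ee_pos: [0.4797, -0.0163, 0.0582]
ee_rot: [-1.741, -2.106, -0.436]
force: [1.5, 1.3, -1.1]
gripper_width: 0.0295
```

>>> apply_moves(
  commands=[
    [[0, 0, 0, 0, 0, 0], [0, 0, 0, 0, 0, 0], [0, 0, 0, 0, 0, 0], [0, 0, 0, 0, 0, 0], [0, 0, 0, 0, 0, 0]],
  ],
  grip=52,
)

```text
t: 15.2
ee_pos: [0.4798, -0.017, 0.0588]
ee_rot: [-1.74, -2.106, -0.435]
force: [-0.6, -1.2, 0.0]
gripper_width: 0.0515
```

```bash
python3 look.py 9 leg_foot frame_top; python3 -c "
from h import *
arc();where()"
```

```text
leg_foot [([317.9, 277.0], 0.85)]
frame_top []
t 15.35 pos [ 0.4798 -0.0169  0.0587] F [-0.06 -0.56 -0.11] w 0.0522
 shift(now axes) [ -50.4   34.  -329.1] turn [-0.1 -0.   0.3] shift(after turn) [ -50.4   34.8 -329.1]
t 15.35 phi 2.402 r 117.44 y -0.14 Fout -0.47 Ftan 0.29 F [ 0.53 -0.16  0.15] w 52.2
[[-3.4, 3.7], [-3.9, 3.1], [-4.0, 3.0], [-4.2, 2.8], [-4.3, 2.6], [-4.4, 2.4], [-4.5, 2.2], [-4.6, 2.0], [-4.6, 1.9], [-4.7, 1.7]]
t 15.35 TCP in frame [-110.4    0.2    0.9] F(frame axes) [ 0.53 -0.16  0.15] turn to A [-0.1 -0.   0.3] w 52.2
```

View pics/w_9.png

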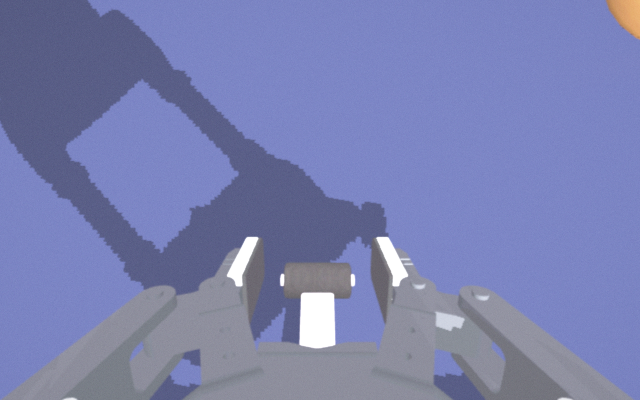

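>>> apply_moves(
  commands=[
    [[2, 0, -10, 0, 0, 0], [3, 0, -15, 0, 0, 0], [3, 0, -20, 0, 0, 0], [3, 0, -30, 0, 0, 0], [0, 0, -35, 0, 0, 0], [0, 0, -40, 0, 0, 0], [0, 0, -40, 0, 0, 0], [0, 0, -40, 0, 0, 0], [0, 0, -30, 0, 0, 0], [0, 0, 0, 0, 0, 0]],
  ],
)

```text
t: 16.18
ee_pos: [0.4976, -0.1313, 0.3077]
ee_rot: [-1.736, -2.104, -0.426]
force: [0.3, 0.5, 0.7]
gripper_width: 0.0519
```

```bash
python3 look.py 10 leg_foot frame_top leg_hinge turn_tip turn_pivot; python3 -c "
from h import *
where()
s=dict(np.load('w_10.npz'))
for ph in (2.2,2.4,2.48): print(ph,proj('wrist',fpt(Q,(-31-118*np.sin(ph),0,108+118*np.cos(ph))),s).round(1))
print(proj('wrist',fpt(Q,[(0,0,240),(-31,0,108),(-24,70,228),(-24,-70,228)]),s).round(1).tolist())
im=bot.grab_frame('scene');cv2.imwrite('pics/s2.png',cv2.resize(im[80:300,100:350,::-1],None,fx=3,fy=3))
"
```

```text
leg_foot [([321.0, 176.1], 0.83)]
frame_top []
leg_hinge [([324.0, 260.9], 0.96)]
turn_tip []
turn_pivot []
t 16.48 pos [ 0.4936 -0.1267  0.2987] F [-0.27 -0.86  0.04] w 0.0519
 shift(now axes) [-64.8  39.9 -66.9] turn [-1.2 -0.6  0.1] shift(after turn) [-65.5  41.4 -65.3]
t 16.48 TCP in frame [-125.5   -6.4  264.7] F(frame axes) [ 0.68 -0.43  0.41] turn to A [-1.2 -0.6  0.1] w 51.9
2.2 [[322.3 161.9]]
2.4 [[322.2 171.6]]
2.48 [[322.1 176.1]]
[[322.3, 391.2], [321.9, 261.2], [419.9, 351.6], [225.6, 349.3]]
```

View pics/w_10.png

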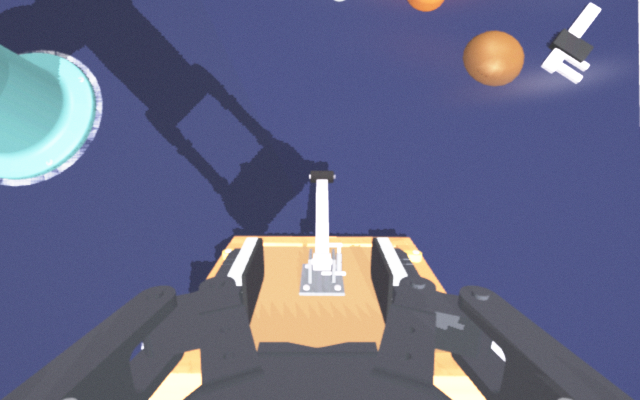

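View pics/s2.png

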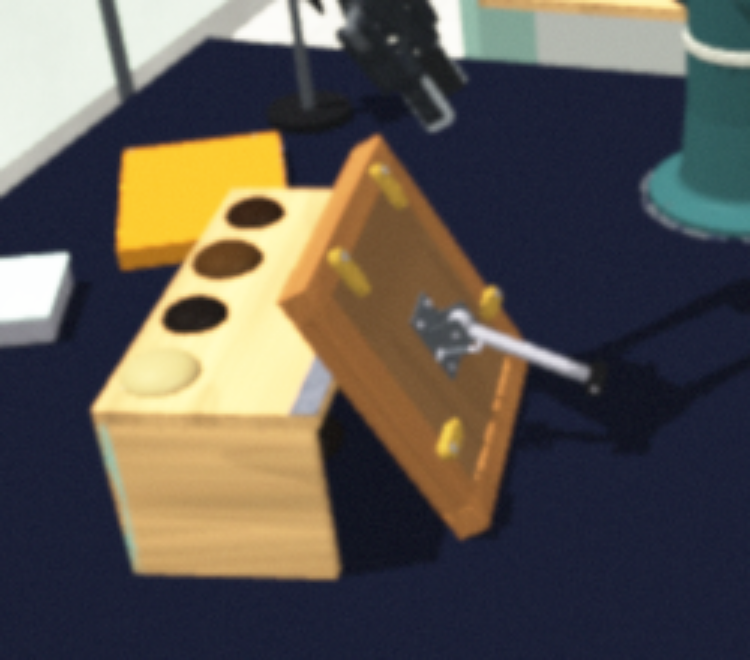

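```bash
python3 -c "
from h import *
s=bot.observe();print(s['joints'].round(2))
delta(fpt(Q,(0,0,275))[0],RB())"
```

```text
[-0.54  0.12  1.73  0.35  1.65 -0.77]
t 16.53 pos [ 0.4936 -0.1266  0.2987] F [-0.41  0.07 -0.26] w 0.0517
 shift(now axes) [-125.4    5.9  -12. ] turn [-1.5  0.5 90.1] shift(after turn) [  6.3 125.5 -10.4]
```

>>> apply_moves(
  commands=[
    [[0, 0, -1, 0, 0, 7.1], [0, 0, -1, 0, 0, 7.1], [0, 0, -1, 0, 0, 7.1], [0, 0, -1, 0, 0, 7.1], [0, 0, -1, 0, 0, 7.1], [0, 0, -1, 0, 0, 7.1], [0, 0, -1, 0, 0, 7.1], [0, 0, -1, 0, 0, 7.1], [0, 0, -1, 0, 0, 7.1], [0, 0, -1, 0, 0, 7.1], [0, 0, -1, 0, 0, 7.1], [0, 0, -1, 0, 0, 7.1]],
  ],
)

```text
t: 17.53
ee_pos: [0.4857, -0.1208, 0.2911]
ee_rot: [-2.596, -0.344, 0.109]
force: [0.0, 0.4, -0.1]
gripper_width: 0.052
```

```bash
python3 -c "
from h import *
s=bot.observe();print(s['joints'].round(2))
delta(fpt(Q,(0,0,275))[0],RB());where()"
```

```text
[-0.54  0.13  1.74  0.35  1.67  0.74]
t 17.53 pos [ 0.4857 -0.1208  0.2911] F [ 0.05  0.39 -0.11] w 0.052
 shift(now axes) [  3.4 128.  -25.8] turn [-2.2  2.9  3.8] shift(after turn) [ 13.1 128.4 -20.5]
t 17.53 TCP in frame [-128.4  -13.1  254.5] F(frame axes) [-0.28  0.12 -0.27] turn to A [ -3.9   0.5 -86.1] w 52.0
```

>>> apply_moves(
  commands=[
    [[3, 0, -10, -1.1, 1.4, 1.9], [3, 0, -10, -1.1, 1.4, 1.9], [3, 20, 0, 0, 0, 0], [3, 30, 0, 0, 0, 0], [0, 30, 0, 0, 0, 0], [0, 25, 0, 0, 0, 0], [0, 15, 0, 0, 0, 0], [0, 0, 0, 0, 0, 0], [0, 0, 0, 0, 0, 0]],
  ],
)

```text
t: 18.28
ee_pos: [0.5144, -0.2264, 0.2389]
ee_rot: [-2.629, -0.237, 0.088]
force: [0.3, 0.0, -0.4]
gripper_width: 0.0523
```

```bash
python3 look.py 11 leg_foot frame_top leg_hinge turn_tip turn_pivot;  python3 -c "
from h import *
delta(fpt(Q,(0,0,208))[0],RB());where()
s=dict(np.load('w_11.npz'))
print(proj('wrist',fpt(Q,[(0,0,240),(-13,125,240),(13,125,240),(-24,70,228)]),s).round(1).tolist())"
```

```text
leg_foot [([242.5, 152.5], 0.89)]
frame_top [([330.7, 228.8], 0.6)]
leg_hinge [([296.8, 173.2], 0.96), ([476.3, 159.3], 0.45)]
turn_tip [([296.3, 94.3], 0.72)]
turn_pivot [([305.8, 94.1], 0.7)]
t 18.58 pos [ 0.5152 -0.2264  0.2412] F [-0.48 -0.02  0.22] w 0.0519
 shift(now axes) [ 37.1 -52.5 -68.3] turn [ -1.2   0.1 -90.3] shift(after turn) [ 51.5  38.4 -68.3]
t 18.58 pos [ 0.5152 -0.2264  0.2412] F [-0.48 -0.02  0.22] w 0.0519
 shift(now axes) [ 4.2  9.1 53.5] turn [-0.7  0.9 -0.3] shift(after turn) [ 3.4  8.5 53.7]
t 18.58 TCP in frame [ -8.5  -3.4 261.7] F(frame axes) [-0.16 -0.48  0.16] turn to A [ -1.2   0.1 -90.3] w 51.9
[[330.7, 228.7], [301.4, -41.4], [362.5, -42.4], [284.0, 94.1]]
```

View pics/w_11.png

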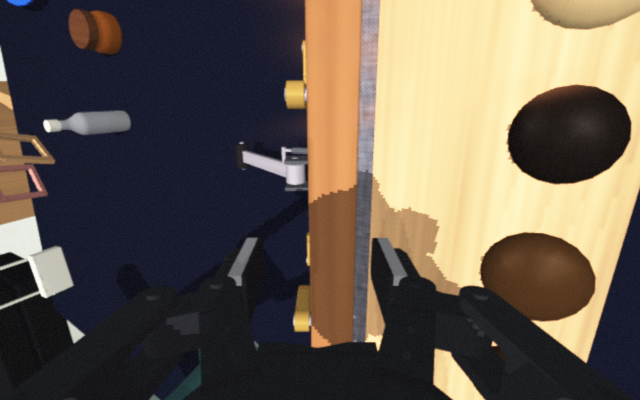

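>>> apply_moves(
  commands=[
    [[3, 6, 0, -0.7, 0.9, -0.3], [0, 2, 0, 0, 0, 0], [0, 0, 0, 0, 0, 0], [0, 0, 0, 0, 0, 0]],
  ],
)

```text
t: 18.92
ee_pos: [0.5205, -0.2323, 0.2395]
ee_rot: [-2.648, -0.247, 0.053]
force: [0.2, -1.0, -0.1]
gripper_width: 0.0521
```

```bash
python3 -c "
from h import *
delta(fpt(Q,(0,0,208))[0],RB());where()"
```

```text
t 18.92 pos [ 0.5205 -0.2323  0.2395] F [ 0.24 -0.95 -0.11] w 0.0521
 shift(now axes) [-1.   1.4 55.4] turn [ 0.3 -0.3  0.2] shift(after turn) [-0.8  1.7 55.4]
t 18.92 TCP in frame [ -1.7   0.8 263.4] F(frame axes) [0.91 0.06 0.37] turn to A [  0.4   0.  -89.8] w 52.1
```

>>> apply_moves(
  commands=[
    [[0, 1, 10, 0, 0, 0], [0, 0.5, 10, 0, 0, 0], [0, 0, 10, 0, 0, 0], [0, 0, 10, 0, 0, 0], [0, 0, 8, 0, 0, 0], [0, 0, 5, 0, 0, 0], [0, 0, 0, 0, 0, 0], [0, 0, 0, 0, 0, 0]],
  ],
)

```text
t: 19.58
ee_pos: [0.5146, -0.2053, 0.1848]
ee_rot: [-2.645, -0.246, 0.058]
force: [0.2, 0.1, -1.0]
gripper_width: 0.052
```

```bash
python3 -c "
from h import *
delta(fpt(Q,(0,0,208))[0],RB());where()"; python3 look.py 12 frame_top
```

```text
t 19.58 pos [ 0.5146 -0.2053  0.1848] F [ 0.15  0.07 -1.01] w 0.052
 shift(now axes) [ 0.2  0.4 -5.8] turn [ 0.1 -0.1  0.1] shift(after turn) [ 0.1  0.4 -5.8]
t 19.58 TCP in frame [-4.000e-01 -1.000e-01  2.022e+02] F(frame axes) [ 0.44  0.16 -0.91] turn to A [  0.2   0.  -89.9] w 52.0
frame_top [([318.7, 293.5], 0.83)]
t 19.68 pos [ 0.5148 -0.2057  0.1853] F [ 0.07 -0.1   0.06] w 0.0517
 shift(now axes) [  35.4  -59.4 -127.3] turn [  0.2   0.  -89.9] shift(after turn) [  59.8   35.  -127.2]
```

View pics/w_12.png

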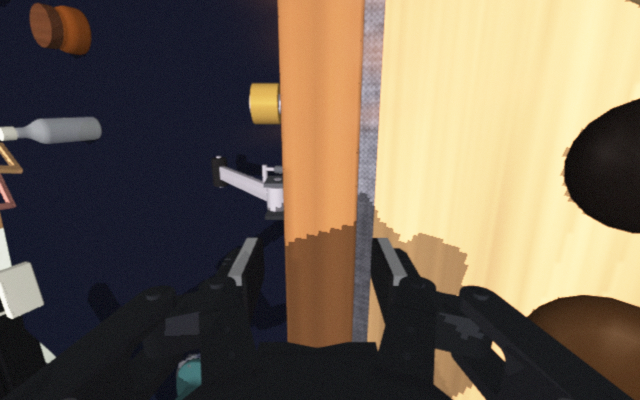

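>>> apply_moves(
  commands=[
    [[0, 0, 0, 0, 0, 0], [0, 0, 0, 0, 0, 0], [0, 0, 0, 0, 0, 0], [0, 0, 0, 0, 0, 0], [0, 0, 0, 0, 0, 0], [0, 0, 0, 0, 0, 0]],
  ],
  grip=10,
  squeeze=70,
)

```text
t: 20.18
ee_pos: [0.5156, -0.2066, 0.1863]
ee_rot: [-2.647, -0.246, 0.054]
force: [-0.3, 0.0, -2.3]
gripper_width: 0.025
```

```bash
python3 -c "
from h import *
where(); s=bot.observe(); print(s['force'],s['wrist_torque'],s['joints'].round(2))"
```

```text
t 20.18 TCP in frame [2.000e-01 6.000e-01 2.042e+02] F(frame axes) [ 1.02 -0.3  -2.11] turn to A [  0.4   0.  -89.9] w 25.0
[-0.3119118   0.03617077 -2.34431838] [-0.06033555 -0.04038991  0.01546407] [-0.63  0.29  1.73  0.33  1.49  0.67]
```

>>> apply_moves(
  commands=[
    [[0, -2, -3.5, 0, 0, 0], [0, -2, -3.5, 0, 0, 0], [0, 0, 0, 0, 0, 0], [0, 0, 0, 0, 0, 0]],
  ],
)

```text
t: 20.52
ee_pos: [0.5139, -0.2078, 0.1905]
ee_rot: [-2.651, -0.245, 0.06]
force: [0.6, -0.4, -9.2]
gripper_width: 0.025
```

```bash
python3 -c "
from h import *
where(); s=bot.observe(); print(s['force'],s['wrist_torque'],s['ee_pos'])"
```

```text
t 20.52 TCP in frame [ -1.   -1.2 208.3] F(frame axes) [ 4.77  0.56 -7.91] turn to A [  0.3   0.4 -90. ] w 25.0
[ 0.63959709 -0.39037885 -9.22530819] [-1.27312688 -0.25465385  0.00889892] [ 0.51392426 -0.20783839  0.19052591]
```

>>> apply_moves(
  commands=[
    [[0, -8, -1, -2, 0, 0], [0, -9, -0.5, -2.5, 0, 0], [0, -10, 0, -2.8, 0, 0], [0, -10, 0, -2.8, 0, 0], [0, -10, 0, -2.8, 0, 0]],
  ],
)

```text
t: 20.93
ee_pos: [0.5035, -0.1685, 0.2036]
ee_rot: [-2.882, -0.256, 0.045]
force: [0.5, -0.0, -7.4]
gripper_width: 0.0252
```

```bash
cat >> h.py <<'E'
def up(q=None):
    q=q or Q; s=bot.observe(); Rc=R.from_rotvec(s['ee_rot']).as_matrix()
    fx,fy,fz=Rc[:,1],Rc[:,0],-Rc[:,2]   # frame axes if rigid in grip
    G=s['ee_pos']; 
    g=lambda P: G+((np.array(P)-[0.2,0.6,204.2])/1000)@np.array([fx,fy,fz])
    print('t',round(s['t'],2),'lean fwd deg',round(np.degrees(np.arcsin(fz@[np.cos(q[2]),np.sin(q[2]),0])),2),'roll',round(np.degrees(np.arcsin(fy[2])),2),'bottom FL FR BL BR z mm',[round(g(P)[2]*1000,1) for P in ((13,125,0),(13,-125,0),(-13,125,0),(-13,-125,0))],'front-bottom mid',g((13,0,0)).round(4),'F',s['force'].round(2),'tq',s['wrist_torque'].round(2),'w',round(s['gripper_width']*1000,1))
E
python3 -c "
from h import *
up()"
```

```text
t 20.93 lean fwd deg 14.33 roll -0.51 bottom FL FR BL BR z mm [np.float64(1.5), np.float64(3.7), np.float64(8.0), np.float64(10.2)] front-bottom mid [ 0.4944 -0.1314  0.0026] F [ 0.51 -0.02 -7.4 ] tq [-0.7  -0.08  0.07] w 25.2
```

>>> apply_moves(
  commands=[
    [[0, -10, -1, -2.8, 0.2, 0], [0, -10, -0.5, -2.8, 0.2, 0], [0, -10, -0.5, -2.8, 0.1, 0], [0, -9, 0, -2.5, 0, 0], [0, -4, 0, -1.5, 0, 0], [0, 0, 0, 0, 0, 0], [0, 0, 0, 0, 0, 0]],
  ],
)

```text
t: 21.52
ee_pos: [0.4877, -0.1173, 0.2095]
ee_rot: [-3.093, -0.276, 0.022]
force: [0.5, 0.3, -7.5]
gripper_width: 0.025
```

```bash
python3 -c "
from h import *
up()"; python3 look.py 13 leg_foot frame_top; python3 -c "
from h import *
im=bot.grab_frame('scene');cv2.imwrite('pics/s3.png',cv2.resize(im[80:300,100:350,::-1],None,fx=3,fy=3))"
```

```text
t 21.52 lean fwd deg 2.14 roll -0.61 bottom FL FR BL BR z mm [np.float64(3.7), np.float64(6.3), np.float64(4.6), np.float64(7.3)] front-bottom mid [ 0.4859 -0.123   0.005 ] F [ 0.54  0.28 -7.48] tq [-0.21 -0.08  0.02] w 25.0
leg_foot [([218.8, 173.6], 0.68)]
frame_top [([315.1, 294.3], 0.95)]
t 21.67 pos [ 0.4884 -0.1188  0.2096] F [ 0.37 -0.41 -8.65] w 0.0251
 shift(now axes) [  44.6   92.6 -120. ] turn [ 20.   20.7 -88.9] shift(after turn) [ -31.3   45.  -148.1]
```

View pics/s3.png

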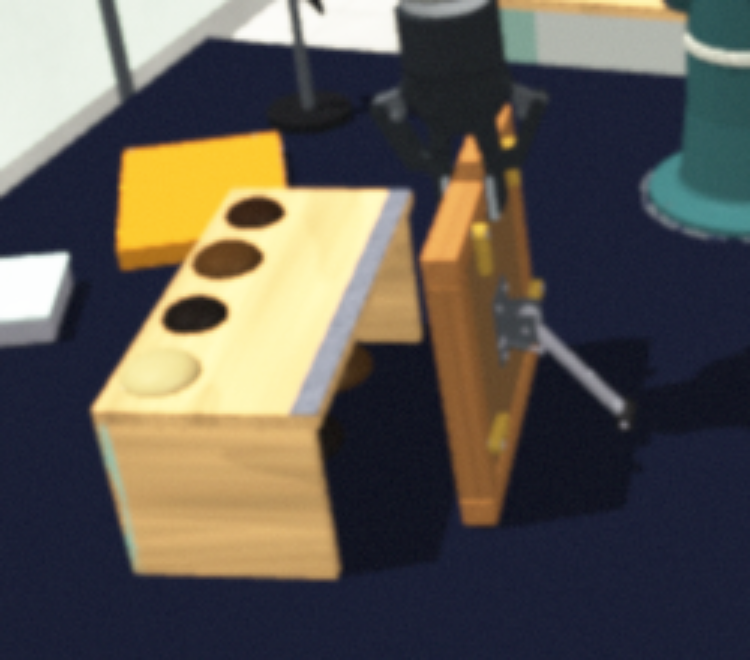

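View pics/w_13.png

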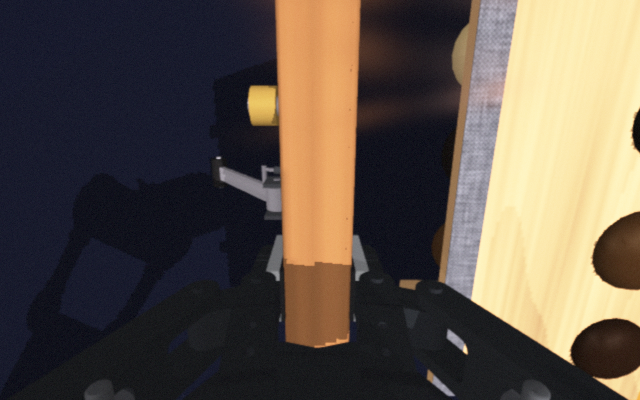

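>>> apply_moves(
  commands=[
    [[0, -4, 0, -1.2, 0.4, 0], [0, -3, 0, -1, 0.4, 0], [0, 0, 0, 0, 0, 0], [0, 0, 0, 0, 0, 0]],
  ],
)

```text
t: 22.05
ee_pos: [0.4873, -0.1135, 0.2091]
ee_rot: [3.126, 0.269, 0.007]
force: [-0.0, 0.3, -7.7]
gripper_width: 0.0252
```

```bash
python3 -c "
from h import *
up()"
```

```text
t 22.05 lean fwd deg -0.26 roll 0.23 bottom FL FR BL BR z mm [np.float64(5.5), np.float64(4.5), np.float64(5.4), np.float64(4.4)] front-bottom mid [ 0.4899 -0.127   0.005 ] F [-0.01  0.31 -7.73] tq [-0.05 -0.   -0.03] w 25.2
```

Nearly plumb; lower gently.

>>> apply_moves(
  commands=[
    [[0, 0, 1.5, 0.2, -0.1, 0], [0, 0, 1.5, 0, 0, 0], [0, 0, 1, 0, 0, 0], [0, 0, 0, 0, 0, 0]],
  ],
)

```text
t: 22.38
ee_pos: [0.4873, -0.1134, 0.2048]
ee_rot: [3.13, 0.269, 0.003]
force: [-0.4, 0.4, -8.3]
gripper_width: 0.0251
```

```bash
python3 -c "
from h import *
up()"
```

```text
t 22.38 lean fwd deg -0.03 roll 0.12 bottom FL FR BL BR z mm [np.float64(0.9), np.float64(0.4), np.float64(0.9), np.float64(0.3)] front-bottom mid [ 0.4893 -0.1262  0.0006] F [-0.38  0.35 -8.26] tq [-0.04  0.07  0.02] w 25.1
```

>>> apply_moves(
  commands=[
    [[0, 0, 0.8, 0, 0, 0], [0, 0, 0.8, 0, 0, 0], [0, 0, 0, 0, 0, 0]],
  ],
)

```text
t: 22.63
ee_pos: [0.4875, -0.1138, 0.2046]
ee_rot: [3.129, 0.269, 0.004]
force: [0.9, -0.5, -9.5]
gripper_width: 0.0253
```

```bash
python3 -c "
from h import *
up()"
```

```text
t 22.63 lean fwd deg -0.05 roll 0.14 bottom FL FR BL BR z mm [np.float64(0.7), np.float64(0.1), np.float64(0.7), np.float64(0.0)] front-bottom mid [ 4.896e-01 -1.266e-01  4.000e-04] F [ 0.88 -0.47 -9.46] tq [-0.09  0.01 -0.03] w 25.3
```

>>> apply_moves(
  commands=[
    [[0, 0, 1.5, 0, 0, 0], [0, 0, 1.5, 0, 0, 0], [0, 0, 0, 0, 0, 0]],
  ],
)

```text
t: 22.88
ee_pos: [0.4877, -0.1144, 0.2046]
ee_rot: [3.128, 0.269, 0.005]
force: [-0.6, 0.2, -7.9]
gripper_width: 0.0249
```

```bash
python3 -c "
from h import *
up()"
```

```text
t 22.88 lean fwd deg -0.12 roll 0.19 bottom FL FR BL BR z mm [np.float64(0.8), np.float64(0.0), np.float64(0.8), np.float64(-0.0)] front-bottom mid [ 4.900e-01 -1.274e-01  4.000e-04] F [-0.61  0.16 -7.94] tq [-0.08 -0.01  0.06] w 24.9
```

>>> apply_moves(
  commands=[
    [[0, 0, 2, 0, 0, 0]],
  ],
)

```text
t: 22.97
ee_pos: [0.4882, -0.1148, 0.2042]
ee_rot: [3.127, 0.269, 0.007]
force: [-7.3, 1.1, 12.6]
gripper_width: 0.025
```

```bash
python3 -c "
from h import *
up()"; python3 look.py 14 leg_foot;python3 -c "
from h import *
up()"
```

```text
t 22.97 lean fwd deg -0.19 roll 0.24 bottom FL FR BL BR z mm [np.float64(0.5), np.float64(-0.5), np.float64(0.5), np.float64(-0.6)] front-bottom mid [ 0.4907 -0.128   0.    ] F [-7.32  1.06 12.65] tq [0.33 1.17 0.09] w 25.0
leg_foot [([218.1, 170.9], 0.81)]
t 23.07 pos [ 0.4882 -0.1147  0.2042] F [-5.5   0.85  4.41] w 0.0256
 shift(now axes) [  46.3  101.1 -120.9] turn [ 22.5  21.8 -88.7] shift(after turn) [ -32.4   44.5 -154.8]
t 23.07 lean fwd deg -0.18 roll 0.25 bottom FL FR BL BR z mm [np.float64(0.6), np.float64(-0.5), np.float64(0.5), np.float64(-0.6)] front-bottom mid [ 0.4907 -0.1279  0.    ] F [-5.5   0.85  4.41] tq [0.14 0.84 0.09] w 25.6
```

>>> apply_moves(
  commands=[
    [[0, 0, -1, 0, 0, 0], [0, 0, 0, 0.2, -0.3, 0], [0, 0, 0, 0, 0, 0]],
  ],
)

```text
t: 23.32
ee_pos: [0.4883, -0.1148, 0.2045]
ee_rot: [-3.13, -0.269, 0.001]
force: [-4.8, -0.7, -0.3]
gripper_width: 0.0255
```

```bash
python3 -c "
from h import *
up()"
```

```text
t 23.32 lean fwd deg 0.02 roll -0.03 bottom FL FR BL BR z mm [np.float64(0.2), np.float64(0.4), np.float64(0.2), np.float64(0.4)] front-bottom mid [ 4.898e-01 -1.275e-01  3.000e-04] F [-4.75 -0.68 -0.31] tq [-0.03  0.48  0.01] w 25.5
```

>>> apply_moves(
  commands=[
    [[0, 0, -2, 0, 0, 0], [0, 0, -1, 0, 0, 0], [0, 0, 0, 0, 0, 0], [0, 0, 0, 0, 0, 0]],
  ],
)

```text
t: 23.65
ee_pos: [0.4877, -0.1144, 0.2049]
ee_rot: [-3.128, -0.269, 0.005]
force: [-2.4, -0.0, -3.9]
gripper_width: 0.0255
```

```bash
python3 -c "
from h import *
up()"; python3 look.py 15
```

```text
t 23.65 lean fwd deg 0.12 roll -0.18 bottom FL FR BL BR z mm [np.float64(0.2), np.float64(1.0), np.float64(0.3), np.float64(1.1)] front-bottom mid [ 0.4886 -0.1268  0.0006] F [-2.38 -0.03 -3.95] tq [-0.08  0.16  0.03] w 25.5
t 23.7 pos [ 0.4878 -0.1144  0.205 ] F [-1.93  0.7  -7.01] w 0.0253
 shift(now axes) [  45.8  100.8 -121. ] turn [ 21.9  21.9 -88.8] shift(after turn) [ -33.1   44.8 -154.3]
```

>>> apply_moves(
  commands=[
    [[0, 0, -3, 0, 0.2, 0], [0, 0, -2, 0, 0, 0], [0, 0, 0, 0, 0, 0]],
  ],
)

```text
t: 23.95
ee_pos: [0.4875, -0.1141, 0.2092]
ee_rot: [-3.127, -0.269, 0.001]
force: [0.5, -0.9, -7.6]
gripper_width: 0.0255
```

```bash
python3 -c "
from h import *
up()"
```

```text
t 23.95 lean fwd deg 0.16 roll -0.01 bottom FL FR BL BR z mm [np.float64(5.0), np.float64(5.0), np.float64(5.0), np.float64(5.1)] front-bottom mid [ 0.4889 -0.1262  0.005 ] F [ 0.48 -0.86 -7.64] tq [-0.06 -0.04 -0.03] w 25.5
```

>>> apply_moves(
  commands=[
    [[0, 0, 2, -0.1, 0, 0], [0, 0, 1.5, 0, 0, 0], [0, 0, 1.2, 0, 0, 0], [0, 0, 1, 0, 0, 0], [0, 0, 1, 0, 0, 0]],
  ],
)

```text
t: 24.37
ee_pos: [0.4875, -0.1144, 0.2044]
ee_rot: [-3.13, -0.269, -0.001]
force: [-4.0, -0.4, -0.8]
gripper_width: 0.0253
```

```bash
python3 -c "
from h import *
up()"
```

```text
t 24.37 lean fwd deg 0.0 roll 0.02 bottom FL FR BL BR z mm [np.float64(0.3), np.float64(0.2), np.float64(0.3), np.float64(0.2)] front-bottom mid [ 4.891e-01 -1.270e-01  2.000e-04] F [-4.04 -0.42 -0.82] tq [0.22 0.54 0.06] w 25.3
```

>>> apply_moves(
  commands=[
    [[-0.8, 0, 0.8, 0, 0, 0], [0, 0, 0.5, 0, 0, 0]],
  ],
)

```text
t: 24.53
ee_pos: [0.4872, -0.1144, 0.2043]
ee_rot: [-3.13, -0.269, -0.004]
force: [-4.5, 0.6, -1.4]
gripper_width: 0.0252
```

```bash
python3 -c "
from h import *
up()
im=bot.grab_frame('scene');cv2.imwrite('pics/s4.png',cv2.resize(im[80:300,100:350,::-1],None,fx=3,fy=3))
up()
im=bot.grab_frame('top');cv2.imwrite('pics/t4.png',im[:,:,::-1]);up()
"; python3 look.py 16 leg_foot frame_top turn_pivot; python3 -c "
from h import *
up()"
```

```text
t 24.53 lean fwd deg -0.01 roll 0.13 bottom FL FR BL BR z mm [np.float64(0.4), np.float64(-0.2), np.float64(0.4), np.float64(-0.2)] front-bottom mid [ 4.893e-01 -1.270e-01  1.000e-04] F [-4.54  0.61 -1.36] tq [0.16 0.54 0.11] w 25.2
t 24.58 lean fwd deg -0.01 roll 0.12 bottom FL FR BL BR z mm [np.float64(0.3), np.float64(-0.2), np.float64(0.3), np.float64(-0.2)] front-bottom mid [ 4.892e-01 -1.270e-01  1.000e-04] F [-3.77 -0.21 -0.35] tq [0.21 0.48 0.12] w 25.3
t 24.63 lean fwd deg -0.01 roll 0.11 bottom FL FR BL BR z mm [np.float64(0.3), np.float64(-0.2), np.float64(0.3), np.float64(-0.2)] front-bottom mid [ 4.892e-01 -1.271e-01  1.000e-04] F [-4.48  1.3   0.44] tq [0.2  0.49 0.07] w 24.9
leg_foot [([219.5, 172.1], 0.84)]
frame_top [([315.5, 292.9], 0.95)]
turn_pivot [([275.9, 107.5], 0.85), ([280.6, 195.6], 0.22)]
t 24.83 pos [ 0.4872 -0.1144  0.2042] F [-4.43  0.43  2.75] w 0.0253
 shift(now axes) [  46.9  101.2 -121.3] turn [ 22.2  21.8 -88.7] shift(after turn) [ -32.8   45.5 -155. ]
t 24.83 lean fwd deg -0.01 roll 0.1 bottom FL FR BL BR z mm [np.float64(0.3), np.float64(-0.2), np.float64(0.3), np.float64(-0.2)] front-bottom mid [ 0.4891 -0.1271  0.    ] F [-4.43  0.43  2.75] tq [0.29 0.65 0.1 ] w 25.3
```

View pics/s4.png

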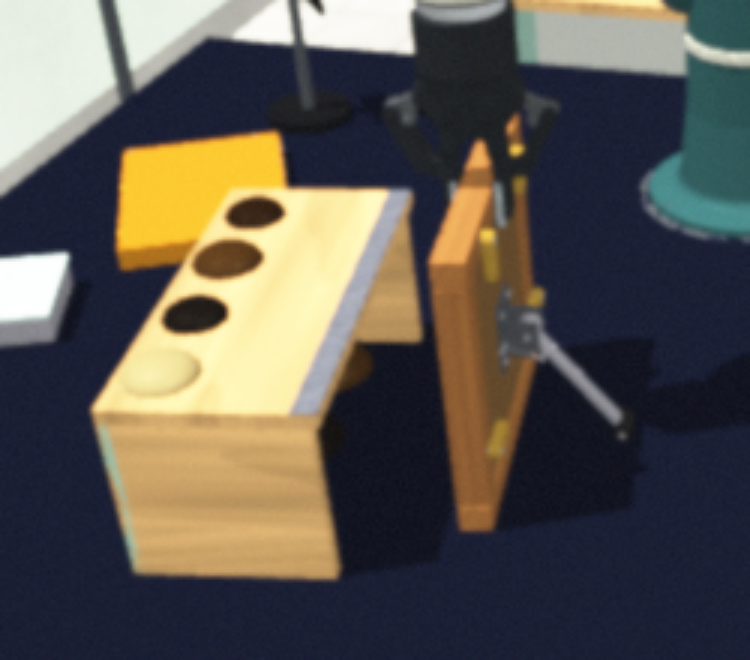

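View pics/w_16.png

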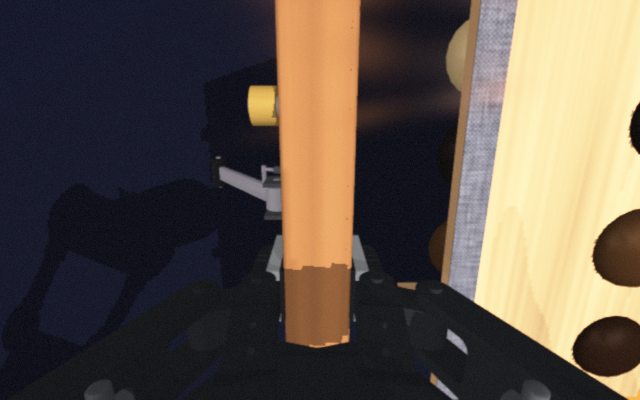

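View pics/t4.png

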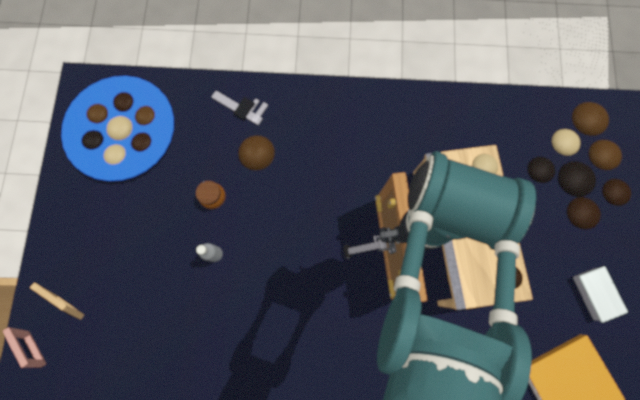

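>>> apply_moves(
  commands=[
    [[-0.3, 0, 1, 0, 0, 0], [-0.3, 0, 1, 0, 0, 0]],
  ],
)

```text
t: 25.0
ee_pos: [0.4871, -0.1146, 0.2042]
ee_rot: [3.13, 0.269, 0.005]
force: [-4.4, 1.7, 5.5]
gripper_width: 0.0248
```

```bash
python3 -c "
from h import *
up()
for i in range(10): bot.grab_frame('wrist')
up(); print(np.abs(bot.observe()['qvel']).max())
for c in ('scene','top'):
  im=bot.grab_frame(c)
  for n in ('spray','jar','loose_shell','leg_foot','turn_tip','turn_pivot'): print(c,n,[(np.round(d['at'],0).tolist(),round(d['score'],2)) for d in bot.landmark_of(c,n)[:2]])
up()
"
```

```text
t 25.0 lean fwd deg -0.02 roll 0.19 bottom FL FR BL BR z mm [np.float64(0.4), np.float64(-0.4), np.float64(0.4), np.float64(-0.4)] front-bottom mid [ 0.4894 -0.1272  0.    ] F [-4.42  1.69  5.54] tq [0.54 0.74 0.09] w 24.8
t 25.5 lean fwd deg -0.03 roll 0.19 bottom FL FR BL BR z mm [np.float64(0.4), np.float64(-0.4), np.float64(0.4), np.float64(-0.4)] front-bottom mid [ 0.4894 -0.1272  0.    ] F [-4.78  1.35  4.86] tq [0.4  0.7  0.08] w 25.2
0.0022269939024408387
scene spray [([441.0, 239.0], 0.93), ([277.0, 190.0], 0.29)]
scene jar [([452.0, 279.0], 0.94), ([196.0, 228.0], 0.19)]
scene loose_shell [([395.0, 312.0], 0.82)]
scene leg_foot [([306.0, 220.0], 0.61)]
scene turn_tip [([265.0, 169.0], 0.5)]
scene turn_pivot []
top spray [([217.0, 254.0], 0.78)]
top jar [([215.0, 195.0], 0.6)]
top loose_shell [([256.0, 154.0], 0.81)]
top leg_foot [([346.0, 251.0], 0.79)]
top turn_tip [([388.0, 206.0], 0.46), ([214.0, 196.0], 0.39)]
top turn_pivot [([397.0, 201.0], 0.89)]
t 26.2 lean fwd deg -0.02 roll 0.19 bottom FL FR BL BR z mm [np.float64(0.4), np.float64(-0.4), np.float64(0.4), np.float64(-0.4)] front-bottom mid [ 0.4894 -0.1272  0.    ] F [-4.61  1.74  4.44] tq [0.43 0.76 0.08] w 25.2
```

```bash
python3 -c "
from h import *
q=[.4894,-.1272,-1.40,0.]
s=bot.observe(); Rc=R.from_rotvec(s['ee_rot']).as_matrix(); q[2]=np.arctan2(Rc[1,1],Rc[0,1]); print(q)
for c in('scene','top'):
  print(c,proj(c,fpt(q,[(-103.5,0,15),(-13,70,228),(-19,70,195)])).round(1).tolist())
im=bot.grab_frame('scene')[:,:,::-1].copy()
p=proj('scene',fpt(q,[(x,a,b) for x in(-13,13) for a,b in((-125,0),(125,0),(125,240),(-125,240))]))
for k in(0,4): cv2.polylines(im,[np.int32(p[k:k+4]).reshape(-1,1,2)],True,(0,255,0),1)
cv2.imwrite('pics/s5.png',cv2.resize(im[100:280,200:340],None,fx=3.3,fy=3.3))
"
```

```text
[0.4894, -0.1272, np.float64(-1.39931864824083), 0.0]
scene [[307.3, 220.5], [259.8, 158.6], [263.7, 171.8]]
top [[347.6, 250.9], [395.5, 201.3], [389.6, 204.9]]
```

View pics/s5.png

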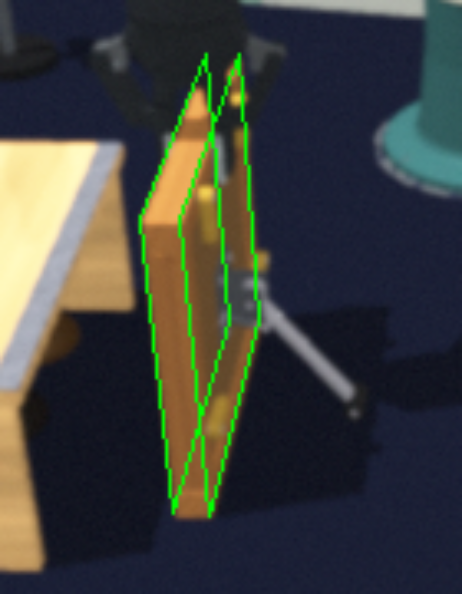

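```bash
python3 -c "
from h import *
up()
print(bot.job_done())"
```

```text
t 26.25 lean fwd deg -0.02 roll 0.19 bottom FL FR BL BR z mm [np.float64(0.4), np.float64(-0.4), np.float64(0.4), np.float64(-0.4)] front-bottom mid [ 0.4894 -0.1272  0.    ] F [-5.05  0.99  5.31] tq [0.47 0.79 0.08] w 25.2
the job is handed in; nothing more can be done
None
```

The job is done and handed in at about 26 s, in the order you asked. The frame stands upright with its bottom on the table, and the gripper still holds it by the middle of the top rail.

- **Turnbutton:** I pushed it down with the closed fingertips. Measured on the wrist picture it sits at about 1.59 rad; the network's tip point gave nearer 1.63, so it is either square or just past it, short of the 1.65 stop.
- **Leg:** I pinched the foot by its ends, swung it on its arc to about 2.4 rad with no more than about 3 N, and let go. It opened fully: the foot lies where 2.48 rad puts it, within about 2 px in the wrist, scene and top pictures. The frame did not shift on its rest.
- **Frame:** At the last reading it leaned 0.02 deg and rolled 0.2 deg. It was still, gripped at 70 N, and pressed lightly onto the table with about 5 N of upward push at the wrist.
- **Bottle, jar and loose shell:** They were not touched and look to be where they started in the pictures.

**Small disagreement:** about 5 N of sideways force along the rail stayed at the wrist. With the 0.2 deg roll, one bottom end may bear more than the other, by under 1 mm.

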